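# Fetch the sprocket from behind the spindle and the coupling

## Task

Stand the stepped spindle and the hexagonal coupling out of the way, upright on the black rubber mat, then lift the double sprocket from the back of the parts tray and set it hub up in the middle of the round steel fitting plate. When it is there, put the spindle and the coupling back upright, each on the very tray pad it came from. Topple nothing and leave the bearing, the pot, the wrench and the oil bottle where they are.

Things in the scene. Friction and masses are not known exactly. Their poses are not given: they have to be found in the camera images.
- tray: Fixed grey steel tray, 178 (x) by 208 (y) mm, walls 25 mm high and 4 thick, 3 mm floor. Origin under its centre at bench level, x to its back (yaw within 0.3 rad), y left. Black pads on its floor, tops 6 mm above the origin: two front ones 58 mm across at x -15, y +52 and -52 mm (spindle and coupling start there, one each, within 4 mm of centre), a back one 72 mm across at x +35, y 0 (sprocket).
- spindle: Loose stepped round aluminium spindle standing on its flange, 130 mm tall, about 0.38 kg: flange 50 mm diameter to height 14 mm, body 38 mm diameter up to 85 mm, thin journal 28 mm diameter from 85 to 130 mm (grasp here from above). Origin at the centre of its underside, z up its axis.
- coupling: Loose aluminium hexagonal coupling standing on a round flange, 125 mm tall, about 0.40 kg: flange 50 mm diameter to height 12 mm, then a hexagonal column 36 mm across flats (42 mm across corners), flats facing along its own x axis and every 60 degrees from it. Origin at the centre of its underside, z up its axis, any yaw.
- sprocket: Loose double-row steel sprocket lying flat, hub up, about 0.6 kg: toothed part 80 mm diameter from height 0 to 21 mm, hub 38 mm diameter from 21 to 50 mm (grasp here from above). Origin at the centre of its underside, z up through the hub.
- mat: Fixed black rubber mat, 180 (x) by 130 (y) mm and 5 mm thick, the side area: room for the spindle and the coupling side by side along its x. It lies left or right of the tray. Origin under its centre at bench level, z up.
- plate: Fixed round dark steel fitting plate with a cross of grooves, 120 mm diameter, 20 mm thick, left or right of the tray, across from the mat. Origin under its centre at bench level, z up; its top is 20 mm above that.
- bearing: Bystander: loose steel bearing ring, 36 mm diameter, 12 mm high, lying on the tray floor at the front, between the two front pads. Origin at the centre of its underside.
- pot: Bystander: loose green plastic pot, 72 mm diameter, 70 mm high, on the bench to the right of the tray. Origin at the centre of its underside.
- wrench: Bystander: loose steel wrench 170 mm long lying flat on the bench between the robot and the tray. Origin at its underside near its middle, x along it.
- oiler: Bystander: loose grey plastic oil bottle with a red cap, 56 mm diameter, 110 mm high, standing to the left of the tray. Origin at the centre of its underside.
Not all that is in view belongs to the job. What is shaped like the coupling but green is not meant. Leave any pink look-alike of the sprocket alone.

How it is judged (in metres and radians):
On the way, in this order (a step that is already met when the one before it is completed fails the run):
1. the spindle and the coupling both stand released on the rubber mat, the sprocket not yet moved (x of spindle in the frame of mat between -0.09 and 0.09 m and y of spindle in the frame of mat between -0.065 and 0.065 m and z of spindle in the frame of mat between 0.001 and 0.01 m and angle between each of spindle, coupling's own z axis and vertical below 0.12 rad and linear speed of each of spindle, coupling below 0.03 m/s and contact force between the fingers and spindle below 0.5 N and angle between each of spindle, coupling's own z axis and vertical below 0.1 rad and x of coupling in the frame of mat between -0.09 and 0.09 m and y of coupling in the frame of mat between -0.065 and 0.065 m and z of coupling in the frame of mat between 0.001 and 0.01 m and contact force between the fingers and coupling below 0.5 N and distance of sprocket from where it was at the start of the episode below 0.02 m), for 0.2 s.
2. the sprocket lies released on the fitting plate while the spindle and the coupling still stand on the mat (horizontal distance between sprocket and plate below 0.014 m and z of sprocket in the frame of plate between 0.015 and 0.025 m and linear speed of sprocket below 0.03 m/s and contact force between the fingers and sprocket below 0.5 N and angle between sprocket's own z axis and vertical below 0.1 rad and x of spindle in the frame of mat between -0.09 and 0.09 m and y of spindle in the frame of mat between -0.065 and 0.065 m and z of spindle in the frame of mat between 0.001 and 0.01 m and angle between each of spindle, coupling's own z axis and vertical below 0.12 rad and x of coupling in the frame of mat between -0.09 and 0.09 m and y of coupling in the frame of mat between -0.065 and 0.065 m and z of coupling in the frame of mat between 0.001 and 0.01 m), for 0.2 s.
At the end, for the whole second after the job is handed in: The sprocket lies flat, hub up, on the fitting plate with its centre within 14 mm of the plate's; the spindle and the coupling stand upright (within 0.1 rad) in the tray, each within 15 mm of where it stood at the start; all three are released and at rest (horizontal distance between sprocket and plate below 0.014 m and z of sprocket in the frame of plate between 0.015 and 0.025 m and linear speed of each of sprocket, spindle, coupling below 0.03 m/s and contact force between the fingers and sprocket below 0.5 N and angle between each of sprocket, spindle, coupling's own z axis and vertical below 0.1 rad and distance of each of spindle, coupling from where it was at the start of the episode below 0.015 m and contact force between the fingers and spindle below 0.5 N and contact force between the fingers and coupling below 0.5 N); the robot touches nothing.
It fails at once if the spindle, the coupling or the sprocket toppled (tilted over 0.7 rad) (angle between any of spindle, coupling, sprocket's own z axis and vertical above 0.7 rad).
It fails at once if a bystander (bearing, pot, wrench or oil bottle) shifted by more than 25 mm (distance of any of bearing, pot, wrench, oiler from where it was at the start of the episode above 0.025 m).
It also fails if it takes over 128 s, if anything falls off the work surface, if the arm or the gripper's body presses on something with over 40 N, if the wrist force passes 120 N, or if a joint passes its speed limit or range.

## Robot

A 6-joint arm with a two-finger parallel gripper is mounted at the origin on the work surface. World frame = base frame: x ahead of the robot, y to its left, z up, the work surface at z = 0. Lengths are in m, angles in degrees, forces in N, time in s.
With the tool pointing down it reaches from about 0.325 to 0.9 m from the base axis. Payload 6.1 kg.
Tool frame: the origin (TCP) lies on the mounting face of the last link; the fingertips stand 182 mm ahead of it and the grasp point (between the pads) lies 164 mm ahead of it (manip.tips_ahead is the x of the fingertips in the tool frame, in m); x points along the fingers, y is the direction in which the jaws open and shut, and the axes are right-handed (so a half turn about x gives the same grasp; the last joint's range is limited). The gripper opens to 87 mm and grips with 3 to 60 N. Pads are 19 mm wide; open, the fingers measure 117 mm over their backs; the gripper's body (75 mm by 190 mm) begins 51 mm behind the grasp point.
Start: joints at [65.254, 12.628, 87.462, -0, 79.91, -7.225], TCP at [0.188, 0.596, 0.405] pointing down, gripper open.
Joint ranges: [-170.65, 170.65], [-52.31, 119.04], [5.05, 147.46], [-71.25, 251.25], [11.57, 151.72], [-153.62, 153.62]. Speed limits (degrees/s): [147.25, 147.25, 172.46, 180, 180, 180].

## Interface

Orientations are given as [roll, pitch, yaw] about the fixed x, y, z axes, in that order (R = Rz(yaw) Ry(pitch) Rx(roll)).
In Python, from bench import manip gives the robot as it stands.
- The arm moves only by the tool jog_arm, never from a script. Its argument "deltas" is text: rows parted by semicolons, each of 7 numbers parted by spaces: the shift along the tool's x, y, z in cm, then the turn, a rotation vector about the tool's x, y, z in degrees, then the finger opening in cm, from 0 to 8.7. A call has exactly 5 rows; each row shifts and turns the commanded pose from where the row before left it, along the tool's axes as they then stand; what a row does not reach is not made up. A row lasts 1/10 s, in which the tool goes at most 50 mm and 8.59 degrees, less where a joint would pass 70% of its speed; a pose out of reach is approached as far as the arm can. A call with a gripper value outside its range is refused whole. The fingers move at their own pace and stop on an object; "force" is the grip in N (left out, the last holds). Time passes only in rows, so rows that do not move let the fingers close, or fill a call up. It gives the time, the measured TCP pose, the force and the opening at its end, in the units of the state.
- manip.get_obs(): the state, without advancing time (a new reading comes with each control period).
- manip.get_image(name): name is "scene" or "top" or "wrist"; returns a dict with "image" (400x640x3 uint8, red, green, blue), "z_map" (400x640 float32, m along the optical axis (not along the pixel's ray), 0 where there is no reading), "fx", "fy", "cx", "cy" (pixels), "rvec" (rotation vector, rad) and "tvec" (3), from world to camera coordinates, as OpenCV has them. Camera axes: x right, y down, z forward; pixel columns grow to the right and rows downward; lengths in m; the calibration is good to about 2 mm. A picture is of the moment at which its call begins.
- manip.close_job(): hands the job in, once; it reports no verdict.
The state is a dict: "clock": time; "joints": joint angles; "joint_velocities": joint speeds; "tau": joint torques, N m; "eef_pos": TCP position; "tool_rot": TCP orientation; "contact_force": force on the tool from outside, world axes, zero at the start; "wrist_torque": the same for the moment, N m; "finger_gap": finger opening in m.
Only numpy, scipy, OpenCV 4.12 (cv2) and the standard library are available. Lean on these libraries where they do the work, as an engineer would, in place of code of your own. Each camera call takes 0.05 s, during which the arm holds its last target.

## Working session

There is one attempt and no reset: what is moved stays moved. The work goes in short steps, Python scripts to look and compute and a tool call to move; the robot and the scene stay as the last step left them, time stands still between calls to the robot, and variables do not carry over. Pictures are saved under pics/ and viewed, and the job is handed in when it is done.

Besides the shell and the picture viewer there is one more tool, called after "Emit:" by a JSON object that holds its "api" and its "payload", one argument or row to a line. jog_arm: Moves the arm, as the interface text tells. Its arguments: {"type":"object","properties":{"deltas":{"type":"string"},"force":{"type":"number"}},"required":["deltas"]}

```bash
mkdir -p pics; ls; python3 - <<'E'
from bench import manip
import cv2
print(manip.get_obs())
for n in ("scene","top","wrist"):
    d=manip.get_image(n); cv2.imwrite(f"pics/{n}0.png",d["image"][:,:,::-1])
    print(n,d["fx"],d["fy"],d["cx"],d["cy"],d["rvec"],d["tvec"],(d["z_map"]>0).mean())
E
```

```text
pics
{'clock': 0.0, 'joints': array([ 6.52533958e+01,  1.26754341e+01,  8.75242948e+01, -6.04354706e-04,
        7.99112218e+01, -7.22572934e+00]), 'joint_velocities': array([-0.00696078, -0.01227755, -0.0993394 , -0.02960216,  0.06644308,
        0.0031621 ]), 'tau': array([ 2.27672288e-03, -4.94605207e+01, -3.87384474e+01,  7.00025889e-02,
        5.69223531e-02, -2.17351535e-04]), 'eef_pos': array([0.1880594 , 0.59575809, 0.40364842]), 'tool_rot': array([ -96.91857094,   89.88904771, -114.43933939]), 'contact_force': array([ 0.43568463, -0.22947452,  0.98830339]), 'wrist_torque': array([-0.0637037 ,  0.00801243, -0.01595667]), 'finger_gap': 0.08717555671572731}
scene 503.76175266751915 503.76175266751915 322.0785560856696 194.5275996587896 [ 2.29916275  0.84712958 -0.32890978] [-0.46501066 -0.24351791  1.35517439] 0.9958671875
top 459.0485878367667 459.0485878367667 316.25705939928633 200.3937407536729 [ 2.24684563 -1.956414    0.21094095] [-0.07067296  0.62098605  0.82779385] 0.9960546875
wrist 300.205146575399 300.205146575399 320.3452829518968 197.70543721387608 [-2.36878202 -1.73513326 -0.21076239] [-0.62306391 -0.02952514  0.38918062] 0.954828125
```

View pics/scene0.png

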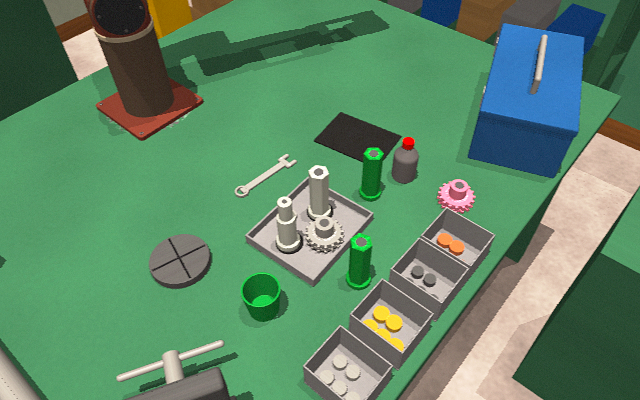

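View pics/top0.png

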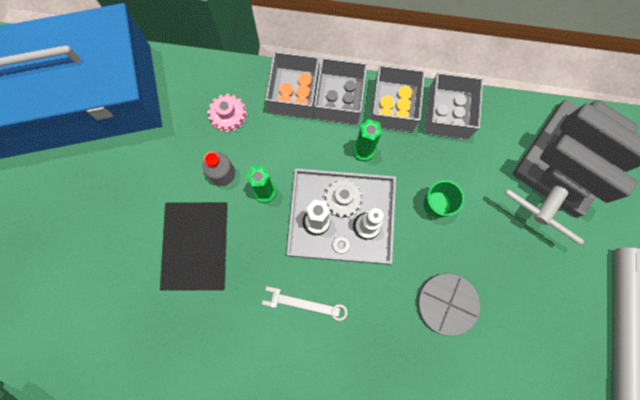

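View pics/wrist0.png

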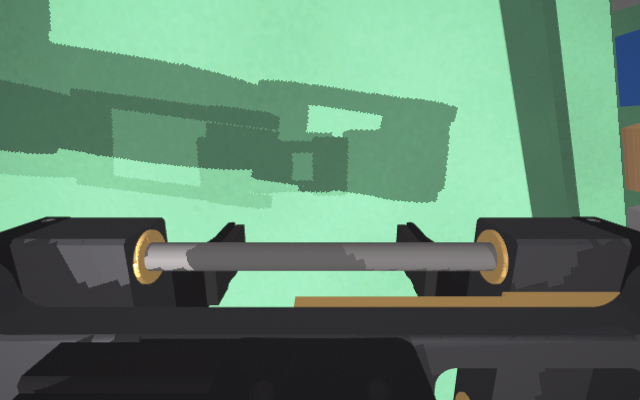

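The scene and top views show the tray centred near (342,216) in the top view. In that view the coupling is at (317,215), the spindle at (371,220) and the sprocket hub at (344,193). The mat is on the left at (195,246) and the plate on the right at (449,304). There are also two green look-alikes and a pink one. Next I'll measure with the depth maps.

```bash
cat > h.py <<'E'
from bench import manip
import numpy as np, cv2
def cloud(d):
    z=d["z_map"].astype(float); v,u=np.mgrid[0:z.shape[0],0:z.shape[1]]
    P=np.stack([(u-d["cx"])/d["fx"]*z,(v-d["cy"])/d["fy"]*z,z],-1)
    R=cv2.Rodrigues(np.array(d["rvec"],float))[0]
    W=(P-np.array(d["tvec"]).ravel())@R
    W[z<=0]=np.nan
    return W
def circ(p):  # algebraic circle fit
    A=np.c_[2*p,np.ones(len(p))]; s=np.linalg.lstsq(A,(p**2).sum(1),rcond=None)[0]
    return s[:2],np.sqrt(s[2]+s[:2]@s[:2])
def get(n,save=None):
    d=manip.get_image(n)
    if save: cv2.imwrite("pics/"+save,d["image"][:,:,::-1])
    return d,cloud(d)
E
python3 - <<'E'
from h import *
np.set_printoptions(precision=4,suppress=True)
for n in("top","scene"):
    d,W=get(n)
    R=cv2.Rodrigues(np.array(d["rvec"],float))[0]; print(n,"cam",-R.T@np.array(d["tvec"]).ravel())
    np.save(n+"0.npy",W); np.save(n+"0i.npy",d["image"])
    pts={"top":dict(spin=(376,213),coup=(317,207),hub=(344,194),mat=(195,246),plate=(445,310),pot=(445,200),green1=(261,173),green2=(370,128),oil=(211,160),bench=(400,340),trayfl=(300,250)),
     "scene":dict(spin=(285,202),coup=(318,172),hub=(324,222),mat=(357,137),plate=(182,264),bench=(200,200))}[n]
    for k,(u,v) in pts.items():
        print(k,np.nanmedian(W[v-1:v+2,u-1:u+2].reshape(-1,3),axis=0))
E
```

```text
top cam [ 0.4402 -0.0061  0.9392]
spin [ 0.6014 -0.0946  0.1382]
coup [0.5993 0.0108 0.1318]
hub [ 0.6471 -0.0368  0.0577]
mat [0.5094 0.2477 0.0067]
plate [ 0.4526 -0.2625  0.0197]
pot [ 0.675  -0.2482  0.0064]
green1 [0.6488 0.1213 0.1268]
green2 [ 0.7626 -0.0666  0.1277]
oil [0.6645 0.2209 0.1122]
bench [ 0.3835 -0.1841  0.002 ]
trayfl [0.531  0.0356 0.0042]
scene cam [ 1.0586 -0.5089  0.8558]
spin [ 0.6028 -0.0939  0.1359]
coup [0.5968 0.0074 0.1314]
hub [ 0.6487 -0.0358  0.0576]
mat [0.5106 0.2528 0.0064]
plate [ 0.4854 -0.2753  0.0212]
bench [ 0.3669 -0.1336 -0.0005]
```

```bash
python3 - <<'E'
from h import *
np.set_printoptions(precision=4,suppress=True)
for n in("top","scene"):
    W=np.load(n+"0.npy").reshape(-1,3); I=np.load(n+"0i.npy").reshape(-1,3).astype(int)
    def sel(c,r,z0,z1): 
        m=(np.hypot(W[:,0]-c[0],W[:,1]-c[1])<r)&(W[:,2]>z0)&(W[:,2]<z1); return W[m]
    print(n)
    for k,c,r,z0,z1 in[("spin",(.601,-.094),.02,.131,.145),("coup",(.598,.009),.028,.126,.14),("hub",(.648,-.036),.024,.052,.062),("sproteeth",(.648,-.036),.05,.022,.032),("spinbody",(.601,-.094),.03,.085,.096),("spinfl",(.601,-.094),.03,.015,.024),("plate",(.47,-.27),.075,.014,.026)]:
        p=sel(c,r,z0,z1)
        if len(p)<4: print(k,len(p));continue
        q=p[:,:2].astype(np.float32); (cx,cy),rad=cv2.minEnclosingCircle(q)
        print(k,len(p),"mean",p.mean(0),"minE",cx,cy,rad*2, "zsd",p[:,2].std())
    dark=(I.max(1)<60)
    m=dark&(np.hypot(W[:,0]-.51,W[:,1]-.25)<.13)&(abs(W[:,2]-.005)<.008)
    print("mat",cv2.minAreaRect(W[m][:,:2].astype(np.float32)),W[m].mean(0))
    # tray walls
    m=(abs(W[:,2]-.025)<.006)&(np.hypot(W[:,0]-.61,W[:,1]+.04)<.16)&((I.max(1)-I.min(1))<40)
    print("tray",cv2.minAreaRect(W[m][:,:2].astype(np.float32)),m.sum())
    for k,c in[("bearing",(.54,-.04))]:
        p=sel(c,.04,.011,.02); print(k,len(p),p.mean(0))
E
python3 - <<'E'
import cv2
for n,(a,b,c,d) in{"top":(140,270,240,400),"scene":(150,300,230,390)}.items():
    i=cv2.imread(f"pics/{n}0.png")[a:b,c:d]; cv2.imwrite(f"pics/{n}0c.png",cv2.resize(i,None,fx=4,fy=4,interpolation=2))
E
```

```text
top
spin 195 mean [ 0.5973 -0.0942  0.1369] minE 0.597907304763794 -0.09453735500574112 0.028297606855630875 zsd 0.0015572979273769517
coup 356 mean [0.5932 0.0082 0.1321] minE 0.5933349132537842 0.008250676095485687 0.04013146832585335 zsd 0.0015532671991883326
hub 282 mean [ 0.6464 -0.0372  0.0573] minE 0.6470548510551453 -0.037428196519613266 0.03808699548244476 zsd 0.0016815990805666011
sproteeth 712 mean [ 0.6459 -0.0371  0.028 ] minE 0.6524604558944702 -0.035901427268981934 0.09152398258447647 zsd 0.0016745864369517238
spinbody 111 mean [ 0.591  -0.0905  0.0915] minE 0.5978978276252747 -0.09462745487689972 0.03782118856906891 zsd 0.001953421852272881
spinfl 130 mean [ 0.5881 -0.0891  0.0207] minE 0.5975106954574585 -0.09448570758104324 0.04940605163574219 zsd 0.0018577299411452089
plate 3016 mean [ 0.4646 -0.2689  0.0208] minE 0.4654264748096466 -0.26958057284355164 0.12109237164258957 zsd 0.0016642838896222378
mat ((0.510840892791748, 0.2504368722438812), (0.175273135304451, 0.12493868172168732), 8.490375518798828) [0.5078 0.2508 0.0062]
tray ((0.6112657785415649, -0.039850503
[... 640 characters left out ...]
4082791164
spinbody 132 mean [ 0.6078 -0.0997  0.0905] minE 0.6016026139259338 -0.09380364418029785 0.03999999538064003 zsd 0.0023886908536850126
spinfl 155 mean [ 0.6098 -0.102   0.0195] minE 0.6023662686347961 -0.09486275911331177 0.05150768533349037 zsd 0.0020257408732127316
plate 2425 mean [ 0.4713 -0.2708  0.0198] minE 0.46831247210502625 -0.2696610689163208 0.12217246741056442 zsd 0.0015841996955478028
mat ((0.5142148733139038, 0.25042176246643066), (0.1792309433221817, 0.13449448347091675), 7.712757110595703) [0.5068 0.2514 0.0046]
tray ((0.6137986779212952, -0.038425080478191376), (0.18043991923332214, 0.21282632648944855), 3.197782039642334) 1650
bearing 43 [ 0.54   -0.0479  0.0154]
```

View pics/top0c.png

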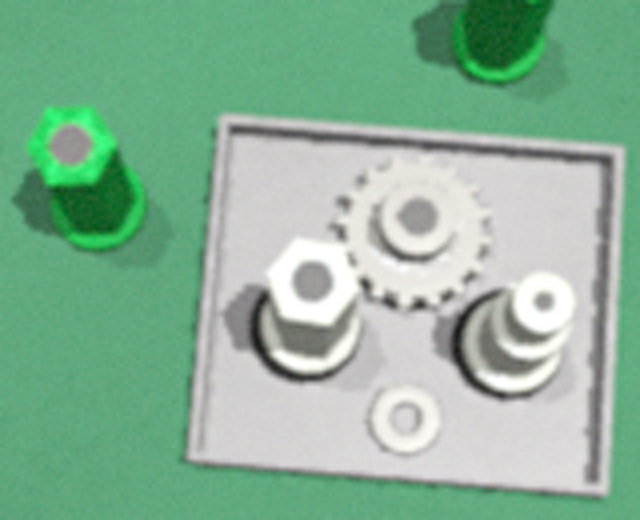

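View pics/scene0c.png

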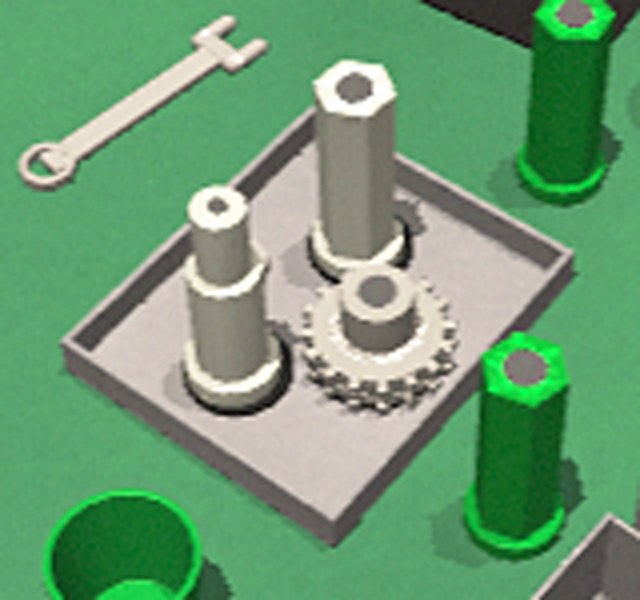

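```bash
python3 - <<'E'
from h import *
from scipy.spatial.transform import Rotation as Ro
np.set_printoptions(precision=4,suppress=True)
for n in("top","scene"):
    W=np.load(n+"0.npy").reshape(-1,3)
    m=(np.hypot(W[:,0]-.596,W[:,1]-.009)<.028)&(W[:,2]>.126)&(W[:,2]<.14)
    p=W[m][:,:2]; c=np.array(cv2.minEnclosingCircle(p.astype(np.float32))[0]); q=p-c
    # support width by direction; flats = min width
    a=np.arange(0,180,1); w=[np.ptp(q@[np.cos(np.radians(t)),np.sin(np.radians(t))]) for t in a]
    w=np.array(w); s=w[:60]+w[60:120]+w[120:180]; print(n,"flat normal (mod60)",a[s.argmin()],s.min()/3,s.max()/3)
    g=s-s.mean(); print("phase",(np.degrees(np.angle(-(g*np.exp(1j*np.radians(6*a[:60]))).sum()))/6)%60)
o=manip.get_obs()
R=Ro.from_euler("xyz",o["tool_rot"],degrees=True).as_matrix(); print(R)
d=manip.get_image("wrist"); Rc=cv2.Rodrigues(np.array(d["rvec"],float))[0]; C=-Rc.T@np.array(d["tvec"]).ravel()
print("cam in tool",R.T@(C-o["eef_pos"]),"cam axes in tool\n",R.T@Rc.T)
E
```

```text
top flat normal (mod60) 59 0.03615226609946135 0.039642421742330174
phase 59.06610438767169
scene flat normal (mod60) 59 0.0368921277040717 0.04058033616522714
phase 59.49982060057839
[[-0.0004  0.301   0.9536]
 [-0.0009  0.9536 -0.301 ]
 [-1.     -0.001  -0.0001]]
cam in tool [ 0.02   -0.0009 -0.0649] cam axes in tool
 [[-0.0001 -0.2419  0.9703]
 [ 1.     -0.0008 -0.0001]
 [ 0.0008  0.9703  0.2419]]
```

```bash
cat >> h.py <<'E'
from scipy.spatial.transform import Rotation as Ro
def plan(xyz,jaw=59.0):
    o=manip.get_obs(); R=Ro.from_euler("xyz",o["tool_rot"],degrees=True).as_matrix()
    t=np.radians(jaw); c,s=np.cos(t),np.sin(t)
    G=np.array([[0,c,s],[0,s,-c],[-1,0,0]]); rv=Ro.from_matrix(R.T@G).as_rotvec(degrees=True)
    d=np.array(xyz)-o["eef_pos"]
    print("t %.1f"%o["clock"],"pos",o["eef_pos"].round(4),"gap %.4f"%o["finger_gap"],"F",o["contact_force"].round(1))
    print(" delta cm (goal axes)",(G.T@d*100).round(2),"dist cm %.1f"%(np.linalg.norm(d)*100)," turn",rv.round(2))
E
python3 -c "
from h import *
plan((.5955,.009,.40))"
```

```text
t 0.3 pos [0.1881 0.5959 0.4044] gap 0.0869 F [ 0.1 -0.5 -0.6]
 delta cm (goal axes) [  0.44 -29.33  65.15] dist cm 71.4  turn [13.48 -0.    0.04]
```

Emit:
{"api": "jog_arm", "payload": {
  "deltas": "0 0 0 6.75 0 0 8.7; 0 0 0 6.75 0 0 8.7; 0 -3 4 0 0 0 8.7; 0 -3 4 0 0 0 8.7; 0 -3 4 0 0 0 8.7",
  "force": 30
}}

```text
clock: 0.8
eef_pos: [0.2447, 0.4556, 0.4043]
tool_rot: [-73.9, 90.0, -104.8]
contact_force: [0.7, -0.2, 0.5]
finger_gap: 0.0868
```

```bash
python3 -c "
from h import *
plan((.5955,.009,.40))"
```

```text
t 0.8 pos [0.2447 0.4556 0.4043] gap 0.0868 F [ 0.7 -0.2  0.5]
 delta cm (goal axes) [  0.43 -20.22  53.07] dist cm 56.8  turn [0.05 0.01 0.03]
```

Emit:
{"api": "jog_arm", "payload": {
  "deltas": "0 -1.8 4.6 0 0 0 8.7; 0 -1.8 4.6 0 0 0 8.7; 0 -1.8 4.6 0 0 0 8.7; 0 -1.8 4.6 0 0 0 8.7; 0 -1.8 4.6 0 0 0 8.7"
}}

```text
clock: 1.3
eef_pos: [0.3961, 0.2596, 0.4051]
tool_rot: [57.6, 89.9, 26.6]
contact_force: [0.4, 0.7, -0.1]
finger_gap: 0.0866
```

Emit:
{"api": "jog_arm", "payload": {
  "deltas": "0 -1.8 4.6 0 0 0 8.7; 0 -1.8 4.6 0 0 0 8.7; 0 -1.8 4.6 0 0 0 8.7; 0 -1.8 4.6 0 0 0 8.7; 0 -1.8 4.6 0 0 0 8.7"
}}

```text
clock: 1.8
eef_pos: [0.547, 0.0638, 0.4049]
tool_rot: [47.9, 90.0, 16.9]
contact_force: [-0.0, 0.1, 1.4]
finger_gap: 0.0867
```

```bash
python3 -c "
from h import *
plan((.5955,.009,.40))
get('wrist','w1.png')"
```

```text
t 1.8 pos [0.547  0.0638 0.4049] gap 0.0867 F [-0.   0.1  1.4]
 delta cm (goal axes) [ 0.49 -2.2   6.98] dist cm 7.3  turn [-0.04  0.02 -0.03]
```

View pics/w1.png

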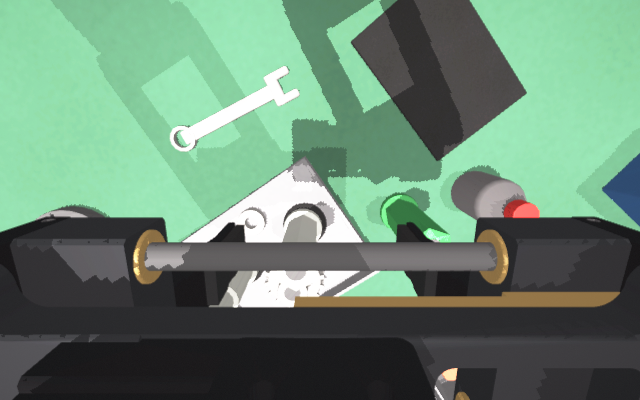

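The wrist view shows the mat at (440,80) and the wrench. The gripper bar hides the tray parts. I'll move past the tray so the wrist camera can see them.

Emit:
{"api": "jog_arm", "payload": {
  "deltas": "0 -0.6 4 0 0 0 8.7; 0 -0.6 4 0 0 0 8.7; 0 -0.5 4 0 0 0 8.7; 0 -0.5 4 0 0 0 8.7; 0 0 0 0 0 0 8.7"
}}

```text
clock: 2.35
eef_pos: [0.6741, -0.0388, 0.4029]
tool_rot: [-93.3, 89.9, -124.6]
contact_force: [-0.1, 0.3, 0.1]
finger_gap: 0.0873
```

```bash
python3 -c "
from h import *
np.set_printoptions(precision=4,suppress=True)
plan((.5955,.009,.40))
d,W=get('wrist','w2.png'); np.save('w2.npy',W); W=W.reshape(-1,3)
for k,c,r,z0,z1 in[('spin',(.599,-.094),.024,.126,.145),('coup',(.596,.009),.028,.121,.14),('hub',(.648,-.037),.026,.049,.062),('plate',(.467,-.27),.075,.014,.026)]:
    p=W[(np.hypot(W[:,0]-c[0],W[:,1]-c[1])<r)&(W[:,2]>z0)&(W[:,2]<z1)]
    if len(p)>3: print(k,len(p),p.mean(0),cv2.minEnclosingCircle(p[:,:2].astype(np.float32)))
"
```

```text
t 2.4 pos [ 0.6741 -0.0388  0.4029] gap 0.0873 F [-0.1  0.3  0.1]
 delta cm (goal axes) [ 0.29  0.05 -9.2 ] dist cm 9.2  turn [-0.21 -0.    0.07]
spin 955 [ 0.5976 -0.093   0.1353] ((0.5974230766296387, -0.09436820447444916), 0.014001578092575073)
coup 1920 [0.593  0.0085 0.1311] ((0.5930795073509216, 0.00859302468597889), 0.020729495212435722)
hub 926 [ 0.6462 -0.0371  0.0561] ((0.6464899182319641, -0.03755062445998192), 0.01916731521487236)
plate 8446 [ 0.4641 -0.2669  0.0198] ((0.46456092596054077, -0.2696978449821472), 0.06090272590517998)
```

View pics/w2.png

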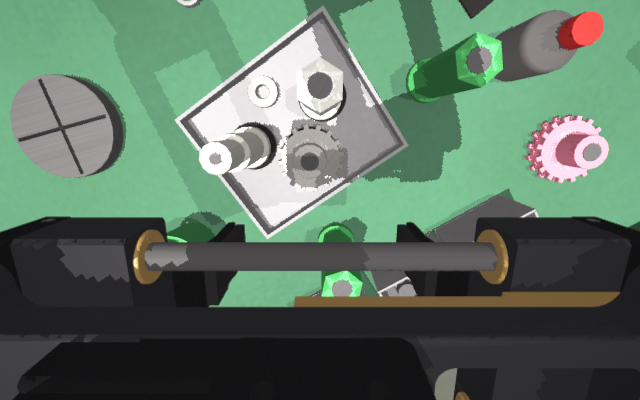

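The wrist view shows the coupling cap at (322,88), the spindle cap at (214,158), the sprocket hub at (311,160) and the plate at (66,126). The wrist positions agree with the top camera to about 1 mm, and their heights match too. Next: grasp the coupling.

Emit:
{"api": "jog_arm", "payload": {
  "deltas": "0 0 -3.2 -0.2 0 0 8.7; 0 0 -3.2 0 0 0 8.7; 0 0 -2.9 0 0 0 8.7; 2 0 0 0 0 0 8.7; 2 0 0 0 0 0 8.7"
}}

```text
clock: 2.9
eef_pos: [0.5907, 0.0139, 0.3659]
tool_rot: [30.5, 89.8, -0.2]
contact_force: [0.1, -0.3, -0.6]
finger_gap: 0.0873
```

```bash
python3 -c "
from h import *
plan((.594,.0085,.270))"
```

```text
t 2.9 pos [0.5907 0.0139 0.3659] gap 0.0873 F [ 0.1 -0.3 -0.6]
 delta cm (goal axes) [ 9.59 -0.29  0.56] dist cm 9.6  turn [ 0.29  0.14 -0.08]
```

Emit:
{"api": "jog_arm", "payload": {
  "deltas": "0 -0.2 0.3 0 0 0 8.7; 2 0 0 0 0 0 8.7; 0 0 0 0 0 0 8.7; 0 0 0 0 0 0 8.7; 0 0 0 0 0 0 8.7"
}}

```text
clock: 3.4
eef_pos: [0.5939, 0.0089, 0.3462]
tool_rot: [24.7, 89.9, -6.1]
contact_force: [0.0, 0.1, 0.5]
finger_gap: 0.0868
```

```bash
python3 -c "
from h import *
plan((.594,.0085,.270))"
```

```text
t 3.4 pos [0.5939 0.0089 0.3462] gap 0.0868 F [0.  0.1 0.5]
 delta cm (goal axes) [ 7.62 -0.03  0.03] dist cm 7.6  turn [ 0.18  0.09 -0.04]
```

Emit:
{"api": "jog_arm", "payload": {
  "deltas": "2.6 0 0 0 0 0 8.7; 2.6 0 0 0 0 0 8.7; 1.6 0 0 0 0 0 8.7; 0.8 0 0 0 0 0 8.7; 0 0 0 0 0 0 8.7"
}}

```text
clock: 3.9
eef_pos: [0.5934, 0.0089, 0.268]
tool_rot: [-156.1, 89.9, 173.1]
contact_force: [0.4, 0.4, 0.0]
finger_gap: 0.087
```

Emit:
{"api": "jog_arm", "payload": {
  "deltas": "0 0 0 0 0 0 5.5; 0 0 0 0 0 0 4.5; 0 0 0 0 0 0 4; 0 0 0 0 0 0 3; 0 0 0 0 0 0 3",
  "force": 30
}}

```text
clock: 4.4
eef_pos: [0.5937, 0.0089, 0.2691]
tool_rot: [24.6, 90.0, -6.3]
contact_force: [0.4, 0.3, -0.0]
finger_gap: 0.0549
```

Emit:
{"api": "jog_arm", "payload": {
  "deltas": "0 0 0 0 0 0 3; 0 0 0 0 0 0 3; 0 0 0 0 0 0 3; 0 0 0 0 0 0 3; 0 0 0 0 0 0 3"
}}

```text
clock: 4.9
eef_pos: [0.5936, 0.0089, 0.2687]
tool_rot: [-145.2, 90.0, -176.0]
contact_force: [0.4, 0.9, -0.3]
finger_gap: 0.0357
```

```bash
python3 -c "
from h import *
plan((.594,.0085,.270))"
```

```text
t 4.9 pos [0.5936 0.0089 0.2687] gap 0.0357 F [ 0.4  0.9 -0.3]
 delta cm (goal axes) [-0.13 -0.01  0.06] dist cm 0.1  turn [ 0.18 -0.    0.  ]
```

Gripped at 35.7 mm, which matches the flats. Lifting and carrying to the mat.

Emit:
{"api": "jog_arm", "payload": {
  "deltas": "-1 0 0 0 0 0 3; -2 0 0 0 0 0 3; -2.5 0 0 0 0 0 3; -2.5 0 0 0 0 0 3; 0 0 0 0 0 0 3"
}}

```text
clock: 5.4
eef_pos: [0.5948, 0.0088, 0.3531]
tool_rot: [23.8, 89.6, -7.0]
contact_force: [0.5, -0.8, -4.3]
finger_gap: 0.0354
```

```bash
python3 -c "
from h import *
plan((.5555,.257,.350))
get('scene','s1.png')"
```

```text
t 5.4 pos [0.5948 0.0088 0.3531] gap 0.0354 F [ 0.5 -0.8 -4.3]
 delta cm (goal axes) [  0.31  19.25 -16.15] dist cm 25.1  turn [ 0.18  0.38 -0.17]
```

View pics/s1.png

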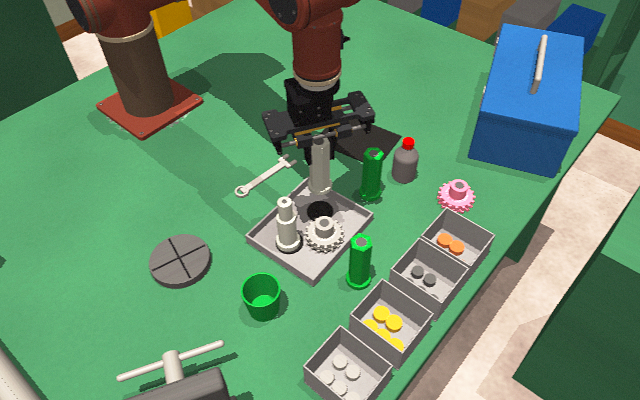

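The coupling hangs upright at (320,165), with its empty pad showing at (320,211).

Emit:
{"api": "jog_arm", "payload": {
  "deltas": "0 2.5 -2.1 0 0 0 3; 0 3.3 -2.8 0 0 0 3; 0 3.3 -2.8 0 0 0 3; 0 3.3 -2.8 0 0 0 3; 0 3 -2.5 0 0 0 3"
}}

```text
clock: 5.95
eef_pos: [0.5595, 0.2094, 0.3462]
tool_rot: [-140.0, 89.8, -170.8]
contact_force: [1.2, -0.1, -4.0]
finger_gap: 0.0358
```

Emit:
{"api": "jog_arm", "payload": {
  "deltas": "0 2.2 -1.8 0 0 0 3; 0 1.6 -1.3 0 0 0 3; 0 0 0 0 0 0 3; 0 0 0 0 0 0 3; 0 0 0 0 0 0 3"
}}

```text
clock: 6.45
eef_pos: [0.5536, 0.2554, 0.3474]
tool_rot: [-118.4, 89.9, -149.2]
contact_force: [0.5, -0.3, -4.5]
finger_gap: 0.0361
```

```bash
python3 -c "
from h import *
plan((.5555,.257,.268))
d,W=get('top','t1.png')"
```

```text
t 6.5 pos [0.5536 0.2554 0.3474] gap 0.0361 F [ 0.5 -0.3 -4.5]
 delta cm (goal axes) [7.94 0.24 0.08] dist cm 7.9  turn [ 0.14 -0.06  0.11]
```

View pics/t1.png

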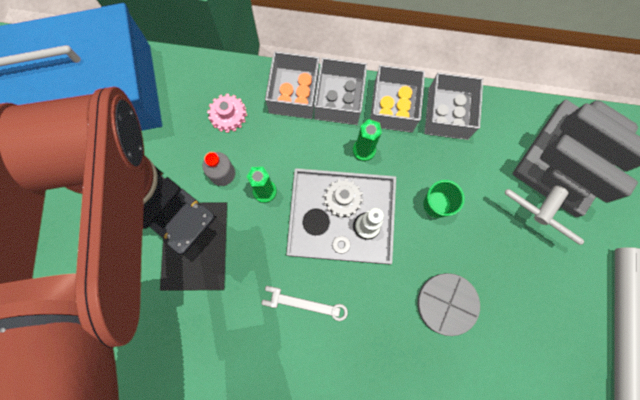

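The top view shows the coupling held over the back half of the mat, near (190,225). Lowering.

Emit:
{"api": "jog_arm", "payload": {
  "deltas": "2 0.2 0.1 0 0 0 3; 2.5 0 0 0 0 0 3; 2 0 0 0 0 0 3; 0.6 0 0 0 0 0 3; 0 0 0 0 0 0 3"
}}

```text
clock: 7.0
eef_pos: [0.5554, 0.2566, 0.2765]
tool_rot: [-128.8, 89.8, -159.7]
contact_force: [0.2, 0.4, -3.7]
finger_gap: 0.0359
```

Emit:
{"api": "jog_arm", "payload": {
  "deltas": "0.2 0 0 0 0 0 3; 0.2 0 0 0 0 0 3; 0.1 0 0 0 0 0 3; 0.1 0 0 0 0 0 3; 0 0 0 0 0 0 3"
}}

```text
clock: 7.5
eef_pos: [0.5556, 0.2575, 0.2719]
tool_rot: [45.2, 90.0, 14.4]
contact_force: [-0.1, -0.5, -3.7]
finger_gap: 0.0358
```

Emit:
{"api": "jog_arm", "payload": {
  "deltas": "0.1 0 0 0 0 0 3; 0.1 0 0 0 0 0 3; 0.1 0 0 0 0 0 3; 0 0 0 0 0 0 3; 0 0 0 0 0 0 3"
}}

```text
clock: 8.0
eef_pos: [0.5556, 0.2574, 0.2686]
tool_rot: [-124.0, 90.0, -154.9]
contact_force: [0.5, -0.3, -4.5]
finger_gap: 0.0358
```

Emit:
{"api": "jog_arm", "payload": {
  "deltas": "0.1 0 0 0 0 0 3; 0 0 0 0 0 0 3; 0.1 0 0 0 0 0 3; 0 0 0 0 0 0 3; 0 0 0 0 0 0 3"
}}

```text
clock: 8.5
eef_pos: [0.5557, 0.2575, 0.2677]
tool_rot: [31.5, 90.0, 0.7]
contact_force: [-3.2, -1.5, 6.1]
finger_gap: 0.0356
```

Seated, since the force changed sign. Releasing.

Emit:
{"api": "jog_arm", "payload": {
  "deltas": "0 0 0 0 0 0 4; 0 0 0 0 0 0 5; 0 0 0 0 0 0 6.5; 0 0 0 0 0 0 8.7; 0 0 0 0 0 0 8.7"
}}

```text
clock: 9.0
eef_pos: [0.5556, 0.2575, 0.2666]
tool_rot: [76.5, 90.0, 45.7]
contact_force: [-0.6, -0.6, 0.8]
finger_gap: 0.0643
```

Emit:
{"api": "jog_arm", "payload": {
  "deltas": "0 0 0 0 0 0 8.7; 0 0 0 0 0 0 8.7; 0 0 0 0 0 0 8.7; 0 0 0 0 0 0 8.7; -1 0 0 0 0 0 8.7"
}}

```text
clock: 9.5
eef_pos: [0.5549, 0.2572, 0.2754]
tool_rot: [-131.3, 89.8, -162.1]
contact_force: [-0.8, -0.4, -0.5]
finger_gap: 0.0868
```

Emit:
{"api": "jog_arm", "payload": {
  "deltas": "-2 0 0 0 0 0 8.7; -3 0 0 0 0 0 8.7; -4 0 0 0 0 0 8.7; -2 0 0 0 0 0 8.7; 0 0 0 0 0 0 8.7"
}}

```text
clock: 10.0
eef_pos: [0.5567, 0.2578, 0.3923]
tool_rot: [48.2, 89.5, 17.4]
contact_force: [0.7, 0.7, 0.0]
finger_gap: 0.0869
```

```bash
python3 -c "
from h import *
plan((.5985,-.0945,.370))
get('scene','s2.png')"
```

```text
t 10.0 pos [0.5567 0.2578 0.3923] gap 0.0869 F [0.7 0.7 0. ]
 delta cm (goal axes) [  2.23 -28.05  21.73] dist cm 35.6  turn [ 0.18  0.33 -0.38]
```

View pics/s2.png

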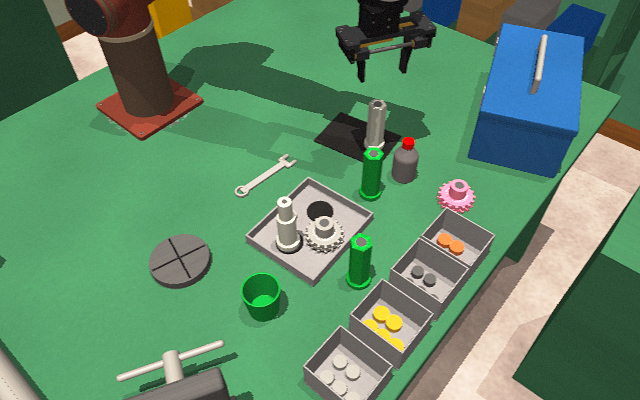

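The coupling stands on the mat at (376,125). On to the spindle.

Emit:
{"api": "jog_arm", "payload": {
  "deltas": "0 -3 2.3 0 0 0 8.7; 0 -3.8 3 0 0 0 8.7; 0 -3.8 3 0 0 0 8.7; 0 -3.8 3 0 0 0 8.7; 0 -3.8 3 0 0 0 8.7"
}}

```text
clock: 10.55
eef_pos: [0.5845, 0.0262, 0.3848]
tool_rot: [-154.7, 89.8, 174.5]
contact_force: [0.9, 0.1, 0.9]
finger_gap: 0.087
```

Emit:
{"api": "jog_arm", "payload": {
  "deltas": "0 -3.8 3 0 0 0 8.7; 0 -3.7 2.8 0 0 0 8.7; 0 -2.3 1.6 0 0 0 8.7; 0 0 0 0 0 0 8.7; 0 0 0 0 0 0 8.7"
}}

```text
clock: 11.05
eef_pos: [0.598, -0.0946, 0.3849]
tool_rot: [-174.3, 89.8, 154.8]
contact_force: [-0.4, 0.9, -0.1]
finger_gap: 0.087
```

```bash
python3 -c "
from h import *
plan((.5985,-.0945,.281))"
```

```text
t 11.1 pos [ 0.598  -0.0946  0.3849] gap 0.0870 F [-0.4  0.9 -0.1]
 delta cm (goal axes) [10.39  0.03  0.04] dist cm 10.4  turn [ 0.08 -0.18  0.02]
```

Emit:
{"api": "jog_arm", "payload": {
  "deltas": "3 0 0 0 0 0 8.7; 3 0 0 0 0 0 8.7; 2.5 0 0 0 0 0 8.7; 1.7 0 0 0 0 0 8.7; 0 0 0 0 0 0 8.7"
}}

```text
clock: 11.55
eef_pos: [0.5968, -0.092, 0.2807]
tool_rot: [-168.4, 89.6, 160.9]
contact_force: [-0.2, 0.9, -0.2]
finger_gap: 0.0874
```

Emit:
{"api": "jog_arm", "payload": {
  "deltas": "0 0 0 0 0 0 5.5; 0 0 0 0 0 0 4.5; 0 0 0 0 0 0 3.5; 0 0 0 0 0 0 2.2; 0 0 0 0 0 0 2.2"
}}

```text
clock: 12.05
eef_pos: [0.5987, -0.0943, 0.2855]
tool_rot: [16.2, 89.9, -14.6]
contact_force: [0.5, 0.6, 0.5]
finger_gap: 0.0548
```

Emit:
{"api": "jog_arm", "payload": {
  "deltas": "0 0 0 0 0 0 2.2; 0 0 0 0 0 0 2.2; 0 0 0 0 0 0 2.2; 0 0 0 0 0 0 2.2; 0 0 0 0 0 0 2.2"
}}

```text
clock: 12.55
eef_pos: [0.5984, -0.0943, 0.2847]
tool_rot: [-109.6, 90.0, -140.4]
contact_force: [-0.6, -1.2, -0.6]
finger_gap: 0.027
```

```bash
python3 -c "
from h import *
plan((.5985,-.0945,.281))"
```

```text
t 12.6 pos [ 0.5984 -0.0943  0.2847] gap 0.0270 F [-0.6 -1.2 -0.6]
 delta cm (goal axes) [ 0.37 -0.01  0.02] dist cm 0.4  turn [ 0.18 -0.01  0.02]
```

Emit:
{"api": "jog_arm", "payload": {
  "deltas": "-1 0 0 0 0 0 2.2; -2 0 0 0 0 0 2.2; -2.5 0 0 0 0 0 2.2; -2.5 0 0 0 0 0 2.2; 0 0 0 0 0 0 2.2"
}}

```text
clock: 13.05
eef_pos: [0.5996, -0.0944, 0.3691]
tool_rot: [15.5, 89.6, -15.4]
contact_force: [1.7, -0.4, -2.9]
finger_gap: 0.0274
```

```bash
python3 -c "
from h import *
plan((.4665,.244,.364))"
```

```text
t 13.1 pos [ 0.5996 -0.0944  0.3691] gap 0.0274 F [ 1.7 -0.4 -2.9]
 delta cm (goal axes) [  0.51  22.15 -28.84] dist cm 36.4  turn [ 0.19  0.39 -0.11]
```

Emit:
{"api": "jog_arm", "payload": {
  "deltas": "0 2 -2.6 0 0 0 2.2; 0 2.6 -3.4 0 0 0 2.2; 0 2.6 -3.4 0 0 0 2.2; 0 2.6 -3.4 0 0 0 2.2; 0 2.6 -3.4 0 0 0 2.2"
}}

```text
clock: 13.55
eef_pos: [0.5214, 0.0967, 0.3629]
tool_rot: [-152.8, 89.9, 176.4]
contact_force: [0.7, 0.8, -4.5]
finger_gap: 0.0272
```

Emit:
{"api": "jog_arm", "payload": {
  "deltas": "0 2.6 -3.4 0 0 0 2.2; 0 2.6 -3.4 0 0 0 2.2; 0 2.4 -3.1 0 0 0 2.2; 0 2.1 -2.7 0 0 0 2.2; 0 0 0 0 0 0 2.2"
}}

```text
clock: 14.05
eef_pos: [0.462, 0.2463, 0.363]
tool_rot: [-168.7, 89.8, 160.7]
contact_force: [1.5, -1.3, -4.1]
finger_gap: 0.0276
```

```bash
python3 -c "
from h import *
plan((.4665,.244,.286))
get('scene','s3.png')"
```

```text
t 14.1 pos [0.462  0.2463 0.363 ] gap 0.0276 F [ 1.5 -1.3 -4.1]
 delta cm (goal axes) [7.7  0.03 0.5 ] dist cm 7.7  turn [ 0.43 -0.2   0.04]
```

View pics/s3.png

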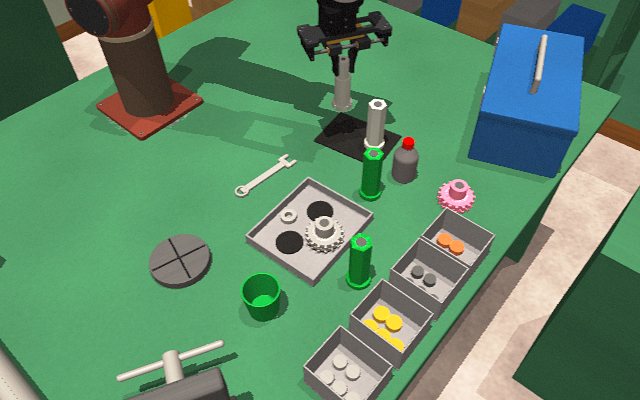

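The spindle hangs upright at (343,85) over the front half of the mat. The bearing is undisturbed at (289,215).

Emit:
{"api": "jog_arm", "payload": {
  "deltas": "2 0 0.2 0 0 0 2.2; 2.5 0 0 0 0 0 2.2; 2 0 0 0 0 0 2.2; 0.6 0 0 0 0 0 2.2; 0 0 0 0 0 0 2.2"
}}

```text
clock: 14.6
eef_pos: [0.4657, 0.2412, 0.2921]
tool_rot: [-126.1, 89.8, -156.9]
contact_force: [-0.5, 0.3, -4.6]
finger_gap: 0.0269
```

Emit:
{"api": "jog_arm", "payload": {
  "deltas": "0.1 0 0 0 0 0 2.2; 0.1 0 0 0 0 0 2.2; 0.1 0 0 0 0 0 2.2; 0 0 0 0 0 0 2.2; 0 0 0 0 0 0 2.2"
}}

```text
clock: 15.1
eef_pos: [0.4662, 0.2422, 0.2911]
tool_rot: [46.5, 90.0, 15.7]
contact_force: [0.1, 0.7, -5.4]
finger_gap: 0.0273
```

Emit:
{"api": "jog_arm", "payload": {
  "deltas": "0.2 0 0 0 0 0 2.2; 0.2 0 0 0 0 0 2.2; 0.1 0 0 0 0 0 2.2; 0 0 0 0 0 0 2.2; 0 0 0 0 0 0 2.2"
}}

```text
clock: 15.6
eef_pos: [0.4661, 0.2421, 0.2856]
tool_rot: [-125.9, 90.0, -156.7]
contact_force: [-0.2, 0.5, -5.4]
finger_gap: 0.0273
```

Emit:
{"api": "jog_arm", "payload": {
  "deltas": "0.1 0 0 0 0 0 2.2; 0 0 0 0 0 0 2.2; 0.1 0 0 0 0 0 2.2; 0 0 0 0 0 0 2.2; 0 0 0 0 0 0 2.2"
}}

```text
clock: 16.1
eef_pos: [0.4662, 0.2422, 0.284]
tool_rot: [52.3, 90.0, 21.4]
contact_force: [-0.4, -0.5, -1.7]
finger_gap: 0.0268
```

Contact is starting, so one more millimetre and then release.

Emit:
{"api": "jog_arm", "payload": {
  "deltas": "0.1 0 0 0 0 0 2.2; 0 0 0 0 0 0 2.2; 0 0 0 0 0 0 3.5; 0 0 0 0 0 0 4.5; 0 0 0 0 0 0 6"
}}

```text
clock: 16.6
eef_pos: [0.4663, 0.2422, 0.2829]
tool_rot: [43.0, 90.0, 12.1]
contact_force: [0.4, 0.6, -0.6]
finger_gap: 0.0436
```

Emit:
{"api": "jog_arm", "payload": {
  "deltas": "0 0 0 0 0 0 8.7; 0 0 0 0 0 0 8.7; 0 0 0 0 0 0 8.7; 0 0 0 0 0 0 8.7; 0 0 0 0 0 0 8.7"
}}

```text
clock: 17.1
eef_pos: [0.4661, 0.2422, 0.2827]
tool_rot: [-136.5, 90.0, -167.3]
contact_force: [-0.1, 0.4, 0.2]
finger_gap: 0.0819
```

Emit:
{"api": "jog_arm", "payload": {
  "deltas": "-1 0 0 0 0 0 8.7; -2 0 0 0 0 0 8.7; -3 0 0 0 0 0 8.7; -3 0 0 0 0 0 8.7; 0 0 0 0 0 0 8.7"
}}

```text
clock: 17.6
eef_pos: [0.4675, 0.2427, 0.3787]
tool_rot: [49.8, 89.5, 19.0]
contact_force: [0.0, 0.6, 1.4]
finger_gap: 0.087
```

```bash
python3 -c "
from h import *
plan((.6472,-.0375,.30))
d,W=get('scene','s4.png'); W=W.reshape(-1,3)
for c in ((.4695,.244),(.5585,.257),(.651,-.037)):
    for z0,z1 in ((.123,.14),(.05,.06)):
        p=W[(np.hypot(W[:,0]-c[0],W[:,1]-c[1])<.03)&(W[:,2]>z0)&(W[:,2]<z1)]
        if len(p)>3: print(c,len(p),p.mean(0),cv2.minEnclosingCircle(p[:,:2].astype(np.float32)))
"
```

```text
t 17.6 pos [0.4675 0.2427 0.3787] gap 0.0870 F [0.  0.6 1.4]
 delta cm (goal axes) [  7.87 -14.77  29.83] dist cm 34.2  turn [ 0.19  0.35 -0.41]
(0.4695, 0.244) 114 [0.47055587 0.24096467 0.13206849] ((0.4685952663421631, 0.2439204901456833), 0.0168148186057806)
(0.4695, 0.244) 49 [0.47704275 0.23267419 0.05530526] ((0.47215741872787476, 0.23915040493011475), 0.017270352691411972)
(0.5585, 0.257) 177 [0.56038756 0.25555488 0.12910247] ((0.5581053495407104, 0.2570061683654785), 0.02179732918739319)
(0.5585, 0.257) 53 [0.56561198 0.24798825 0.05544846] ((0.5599128603935242, 0.25666216015815735), 0.020833712071180344)
(0.651, -0.037) 243 [ 0.6516289  -0.0377475   0.05553424] ((0.6509695053100586, -0.03611326962709427), 0.019529717043042183)
```

View pics/s4.png

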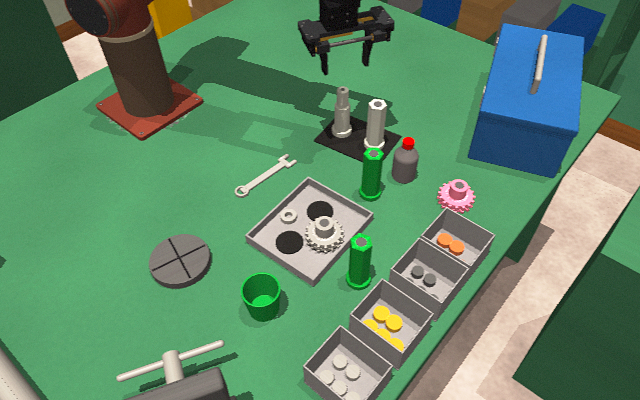

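Both parts stand on the mat, the spindle at (343,112) and the coupling at (376,125), and the sprocket hasn't moved. Moving to the sprocket.

Emit:
{"api": "jog_arm", "payload": {
  "deltas": "0 -1.4 2.8 0 0 0 8.7; 0 -1.9 3.8 0 0 0 8.7; 0 -1.9 3.8 0 0 0 8.7; 0 -1.9 3.8 0 0 0 8.7; 0 -1.9 3.8 0 0 0 8.7"
}}

```text
clock: 18.15
eef_pos: [0.5748, 0.0712, 0.3716]
tool_rot: [-152.0, 89.9, 177.2]
contact_force: [0.5, 0.4, 0.9]
finger_gap: 0.0868
```

Emit:
{"api": "jog_arm", "payload": {
  "deltas": "0 -1.9 3.8 0 0 0 8.7; 0 -1.9 3.8 0 0 0 8.7; 0 -1.9 3.8 0 0 0 8.7; 0 0 0 0 0 0 8.7; 0 0 0 0 0 0 8.7"
}}

```text
clock: 18.65
eef_pos: [0.643, -0.0356, 0.3711]
tool_rot: [-166.1, 89.8, 163.0]
contact_force: [0.3, 0.0, -0.1]
finger_gap: 0.0871
```

```bash
python3 -c "
from h import *
plan((.6472,-.0375,.214))"
```

```text
t 18.6 pos [ 0.643  -0.0356  0.3711] gap 0.0871 F [ 0.3  0.  -0.1]
 delta cm (goal axes) [15.71  0.05  0.46] dist cm 15.7  turn [ 0.06 -0.16  0.04]
```

Emit:
{"api": "jog_arm", "payload": {
  "deltas": "3 0 0.4 0 0 0 8.7; 3.5 0 0 0 0 0 8.7; 3.5 0 0 0 0 0 8.7; 2.5 0 0 0 0 0 8.7; 0 0 0 0 0 0 8.7"
}}

```text
clock: 19.15
eef_pos: [0.6437, -0.0348, 0.2425]
tool_rot: [-161.2, 89.4, 168.1]
contact_force: [-0.9, -0.2, -0.4]
finger_gap: 0.0867
```

Emit:
{"api": "jog_arm", "payload": {
  "deltas": "0.5 0 0 0 0 0 8.7; 0.5 0 0 0 0 0 8.7; 0.3 0 0 0 0 0 8.7; 0 0 0 0 0 0 8.7; 0 0 0 0 0 0 8.7"
}}

```text
clock: 19.65
eef_pos: [0.6469, -0.0368, 0.2355]
tool_rot: [21.0, 89.9, -9.8]
contact_force: [0.4, -0.7, 0.7]
finger_gap: 0.0873
```

```bash
python3 -c "
from h import *
plan((.6472,-.0375,.214))"
```

```text
t 19.6 pos [ 0.6469 -0.0368  0.2355] gap 0.0873 F [ 0.4 -0.7  0.7]
 delta cm (goal axes) [ 2.15 -0.05  0.06] dist cm 2.2  turn [ 0.18  0.06 -0.02]
```

Emit:
{"api": "jog_arm", "payload": {
  "deltas": "0.8 0 0 0 0 0 8.7; 0.8 0 0 0 0 0 8.7; 0.5 0 0 0 0 0 8.7; 0 0 0 0 0 0 8.7; 0 0 0 0 0 0 8.7",
  "force": 45
}}

```text
clock: 20.15
eef_pos: [0.6466, -0.0368, 0.2132]
tool_rot: [-159.8, 90.0, 169.4]
contact_force: [-0.0, 0.4, -0.5]
finger_gap: 0.087
```

Emit:
{"api": "jog_arm", "payload": {
  "deltas": "0 0 0 0 0 0 5.5; 0 0 0 0 0 0 4.5; 0 0 0 0 0 0 3; 0 0 0 0 0 0 3; 0 0 0 0 0 0 3"
}}

```text
clock: 20.65
eef_pos: [0.6467, -0.0368, 0.2139]
tool_rot: [17.7, 90.0, -13.1]
contact_force: [-0.4, 0.2, -0.1]
finger_gap: 0.0553
```

Emit:
{"api": "jog_arm", "payload": {
  "deltas": "0 0 0 0 0 0 3; 0 0 0 0 0 0 3; 0 0 0 0 0 0 3; 0 0 0 0 0 0 3; 0 0 0 0 0 0 3"
}}

```text
clock: 21.15
eef_pos: [0.6467, -0.0368, 0.2137]
tool_rot: [13.0, 90.0, -17.8]
contact_force: [-0.4, -0.1, 0.0]
finger_gap: 0.0372
```

```bash
python3 -c "
from h import *
plan((.6472,-.0375,.214))"
```

```text
t 21.1 pos [ 0.6467 -0.0368  0.2137] gap 0.0372 F [-0.4 -0.1  0. ]
 delta cm (goal axes) [-0.03 -0.04  0.08] dist cm 0.1  turn [ 0.18  0.   -0.  ]
```

Emit:
{"api": "jog_arm", "payload": {
  "deltas": "-1 0 0 0 0 0 3; -2 0 0 0 0 0 3; -3 0 0 0 0 0 3; -2.5 0 0 0 0 0 3; 0 0 0 0 0 0 3"
}}

```text
clock: 21.65
eef_pos: [0.648, -0.037, 0.303]
tool_rot: [20.5, 89.6, -10.3]
contact_force: [1.3, 1.0, -6.0]
finger_gap: 0.037
```

```bash
python3 -c "
from h import *
plan((.466,-.2695,.30))"
```

```text
t 21.6 pos [ 0.648 -0.037  0.303] gap 0.0370 F [ 1.3  1.  -6. ]
 delta cm (goal axes) [  0.3  -29.3   -3.62] dist cm 29.5  turn [ 0.18  0.37 -0.14]
```

Emit:
{"api": "jog_arm", "payload": {
  "deltas": "0 -2.5 -0.3 0 0 0 3; 0 -4 -0.5 0 0 0 3; 0 -4 -0.5 0 0 0 3; 0 -4 -0.5 0 0 0 3; 0 -4 -0.5 0 0 0 3"
}}

```text
clock: 22.15
eef_pos: [0.5302, -0.1844, 0.2964]
tool_rot: [-175.1, 89.8, 154.1]
contact_force: [1.0, -1.6, -7.2]
finger_gap: 0.0371
```

Emit:
{"api": "jog_arm", "payload": {
  "deltas": "0 -4 -0.5 0 0 0 3; 0 -3.8 -0.5 0 0 0 3; 0 -2.8 -0.3 0 0 0 3; 0 0 0 0 0 0 3; 0 0 0 0 0 0 3"
}}

```text
clock: 22.65
eef_pos: [0.4657, -0.2683, 0.297]
tool_rot: [163.8, 89.8, 132.9]
contact_force: [1.0, 0.3, -6.2]
finger_gap: 0.0374
```

Emit:
{"api": "jog_arm", "payload": {
  "deltas": "1.5 0 0 0 0 0 3; 1.5 0 0 0 0 0 3; 1.5 0 0 0 0 0 3; 0 0 0 0 0 0 3; 0 0 0 0 0 0 3"
}}

```text
clock: 23.15
eef_pos: [0.4666, -0.2676, 0.2525]
tool_rot: [173.0, 89.9, 142.2]
contact_force: [0.3, -0.1, -5.8]
finger_gap: 0.0372
```

```bash
python3 -c "
from h import *
plan((.466,-.2695,.2277))
get('scene','s5.png'); get('top','t5.png')"
```

```text
t 23.1 pos [ 0.4666 -0.2676  0.2525] gap 0.0372 F [ 0.3 -0.1 -5.8]
 delta cm (goal axes) [ 2.48 -0.19  0.05] dist cm 2.5  turn [ 0.22 -0.14 -0.02]
```

View pics/s5.png

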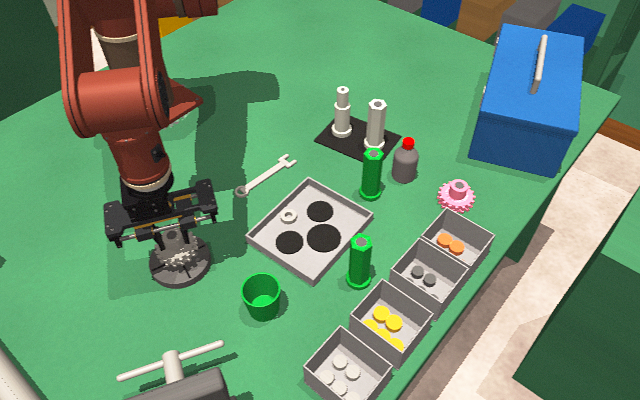

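View pics/t5.png

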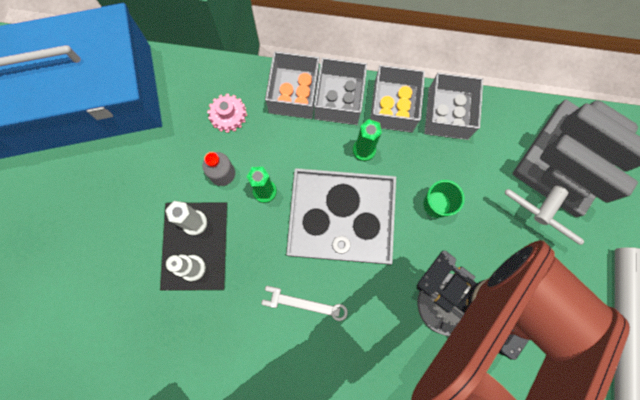

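The sprocket hangs over the plate at (181,258) in the scene view, and the spindle and coupling still stand on the mat. Lowering.

Emit:
{"api": "jog_arm", "payload": {
  "deltas": "0.8 -0.15 0 0 0 0 3; 0.7 0 0 0 0 0 3; 0.5 0 0 0 0 0 3; 0 0 0 0 0 0 3; 0 0 0 0 0 0 3"
}}

```text
clock: 23.75
eef_pos: [0.4658, -0.2695, 0.2335]
tool_rot: [171.6, 90.0, 140.7]
contact_force: [0.3, -0.1, -6.4]
finger_gap: 0.0369
```

Emit:
{"api": "jog_arm", "payload": {
  "deltas": "0.2 0 0 0 0 0 3; 0 0 0 0 0 0 3; 0.1 0 0 0 0 0 3; 0 0 0 0 0 0 3; 0 0 0 0 0 0 3"
}}

```text
clock: 24.25
eef_pos: [0.4659, -0.2695, 0.2308]
tool_rot: [-4.9, 90.0, -35.7]
contact_force: [-0.3, 0.3, -7.4]
finger_gap: 0.0372
```

Emit:
{"api": "jog_arm", "payload": {
  "deltas": "0.2 0 0 0 0 0 3; 0 0 0 0 0 0 3; 0.1 0 0 0 0 0 3; 0 0 0 0 0 0 3; 0 0 0 0 0 0 3"
}}

```text
clock: 24.75
eef_pos: [0.466, -0.2695, 0.2278]
tool_rot: [-2.3, 90.0, -33.1]
contact_force: [0.0, 0.2, -6.4]
finger_gap: 0.0369
```

Emit:
{"api": "jog_arm", "payload": {
  "deltas": "0.1 0 0 0 0 0 3; 0 0 0 0 0 0 3; 0 0 0 0 0 0 3; 0 0 0 0 0 0 3; 0 0 0 0 0 0 3"
}}

```text
clock: 25.25
eef_pos: [0.466, -0.2696, 0.2277]
tool_rot: [-66.3, 90.0, -97.2]
contact_force: [-3.8, 2.3, 4.4]
finger_gap: 0.0374
```

Seated. Releasing.

Emit:
{"api": "jog_arm", "payload": {
  "deltas": "0 0 0 0 0 0 4.5; 0 0 0 0 0 0 5.5; 0 0 0 0 0 0 7; 0 0 0 0 0 0 8.7; 0 0 0 0 0 0 8.7",
  "force": 30
}}

```text
clock: 25.75
eef_pos: [0.466, -0.2696, 0.2269]
tool_rot: [-5.1, 90.0, -35.9]
contact_force: [-0.1, 0.2, -0.0]
finger_gap: 0.0691
```

Emit:
{"api": "jog_arm", "payload": {
  "deltas": "0 0 0 0 0 0 8.7; 0 0 0 0 0 0 8.7; 0 0 0 0 0 0 8.7; -1 0 0 0 0 0 8.7; -2 0 0 0 0 0 8.7"
}}

```text
clock: 26.25
eef_pos: [0.4652, -0.269, 0.2559]
tool_rot: [173.0, 89.8, 142.1]
contact_force: [-0.7, -0.8, 0.2]
finger_gap: 0.0869
```

Emit:
{"api": "jog_arm", "payload": {
  "deltas": "-3 0 0 0 0 0 8.7; -4 0 0 0 0 0 8.7; -4 0 0 0 0 0 8.7; -2 0 0 0 0 0 8.7; 0 0 0 0 0 0 8.7"
}}

```text
clock: 26.75
eef_pos: [0.4668, -0.2702, 0.3919]
tool_rot: [-7.8, 89.5, -38.6]
contact_force: [-0.7, -0.5, 0.3]
finger_gap: 0.0872
```

```bash
python3 -c "
from h import *
plan((.4662,.2422,.38))
d,W=get('scene','s6.png'); W=W.reshape(-1,3)
for n,c,r,z0,z1 in (('hub',(.469,-.2695),.03,.06,.08),('plate+teeth',(.469,-.2695),.08,.012,.026)):
        p=W[(np.hypot(W[:,0]-c[0],W[:,1]-c[1])<r)&(W[:,2]>z0)&(W[:,2]<z1)]
        print(n,len(p),p.mean(0),cv2.minEnclosingCircle(p[:,:2].astype(np.float32)))
"
```

```text
t 26.8 pos [ 0.4668 -0.2702  0.3919] gap 0.0872 F [-0.7 -0.5  0.3]
 delta cm (goal axes) [  1.19  43.89 -26.44] dist cm 51.2  turn [0.19 0.48 0.07]
hub 299 [ 0.47241216 -0.27002272  0.06901129] ((0.46897265315055847, -0.26889562606811523), 0.02080015279352665)
plate+teeth 1328 [ 0.48348954 -0.27665587  0.01976935] ((0.46855562925338745, -0.269365519285202), 0.06188613176345825)
```

View pics/s6.png

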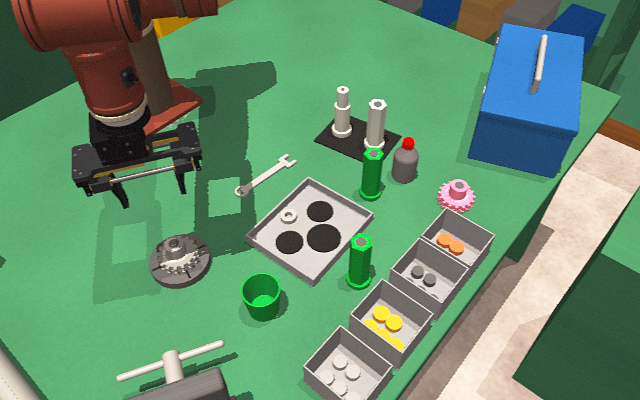

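The sprocket sits hub up on the plate at (180,255), within about 1 mm of its centre. Now back to the spindle.

Emit:
{"api": "jog_arm", "payload": {
  "deltas": "0 2.6 -1.6 0 0 0 8.7; 0 3.9 -2.35 0 0 0 8.7; 0 3.9 -2.35 0 0 0 8.7; 0 3.9 -2.35 0 0 0 8.7; 0 3.9 -2.35 0 0 0 8.7"
}}

```text
clock: 27.3
eef_pos: [0.4637, -0.0551, 0.3848]
tool_rot: [-168.0, 89.8, 161.1]
contact_force: [0.9, -0.9, -0.4]
finger_gap: 0.087
```

Emit:
{"api": "jog_arm", "payload": {
  "deltas": "0 3.9 -2.35 0 0 0 8.7; 0 3.9 -2.35 0 0 0 8.7; 0 3.9 -2.35 0 0 0 8.7; 0 3.9 -2.35 0 0 0 8.7; 0 3.9 -2.35 0 0 0 8.7"
}}

```text
clock: 27.8
eef_pos: [0.4627, 0.1726, 0.3849]
tool_rot: [-136.5, 89.8, -167.3]
contact_force: [0.7, -0.7, 0.6]
finger_gap: 0.0869
```

Emit:
{"api": "jog_arm", "payload": {
  "deltas": "0 3.4 -2.1 0 0 0 8.7; 0 2.4 -1.5 0 0 0 8.7; 0 0 0 0 0 0 8.7; 0 0 0 0 0 0 8.7; 0 0 0 0 0 0 8.7"
}}

```text
clock: 28.3
eef_pos: [0.4623, 0.2382, 0.3856]
tool_rot: [-119.0, 89.9, -149.8]
contact_force: [-0.5, -0.2, -0.8]
finger_gap: 0.0872
```

```bash
python3 -c "
from h import *
plan((.4662,.2422,.2835))"
```

```text
t 28.3 pos [0.4623 0.2382 0.3856] gap 0.0872 F [-0.5 -0.2 -0.8]
 delta cm (goal axes) [10.21  0.54  0.13] dist cm 10.2  turn [ 0.15 -0.06  0.11]
```

Emit:
{"api": "jog_arm", "payload": {
  "deltas": "2 0.5 0.1 0 0 0 8.7; 2 0 0 0 0 0 8.7; 0 0 0 0 0 0 8.7; 0 0 0 0 0 0 8.7; 0 0 0 0 0 0 8.7"
}}

```text
clock: 28.8
eef_pos: [0.4664, 0.2424, 0.3479]
tool_rot: [47.2, 89.9, 16.3]
contact_force: [-0.4, 0.2, -0.6]
finger_gap: 0.0871
```

```bash
python3 -c "
from h import *
plan((.4662,.2422,.2835))"
```

```text
t 28.8 pos [0.4664 0.2424 0.3479] gap 0.0871 F [-0.4  0.2 -0.6]
 delta cm (goal axes) [ 6.44 -0.03 -0.01] dist cm 6.4  turn [ 0.12  0.06 -0.07]
```

Emit:
{"api": "jog_arm", "payload": {
  "deltas": "2 0 0 0 0 0 8.7; 2.4 0 0 0 0 0 8.7; 1.5 0 0 0 0 0 8.7; 0.4 0 0 0 0 0 8.7; 0 0 0 0 0 0 8.7"
}}

```text
clock: 29.3
eef_pos: [0.466, 0.2428, 0.2837]
tool_rot: [-127.3, 90.0, -158.1]
contact_force: [-0.6, -0.5, 0.3]
finger_gap: 0.0868
```

Emit:
{"api": "jog_arm", "payload": {
  "deltas": "0 0 0 0 0 0 5.5; 0 0 0 0 0 0 4.5; 0 0 0 0 0 0 3.5; 0 0 0 0 0 0 2.2; 0 0 0 0 0 0 2.2"
}}

```text
clock: 29.8
eef_pos: [0.466, 0.2429, 0.284]
tool_rot: [49.8, 90.0, 19.0]
contact_force: [-0.4, -0.4, 0.4]
finger_gap: 0.0549
```

Emit:
{"api": "jog_arm", "payload": {
  "deltas": "0 0 0 0 0 0 2.2; 0 0 0 0 0 0 2.2; 0 0 0 0 0 0 2.2; 0 0 0 0 0 0 2.2; 0 0 0 0 0 0 2.2"
}}

```text
clock: 30.3
eef_pos: [0.4659, 0.2428, 0.2837]
tool_rot: [-109.4, 90.0, -140.2]
contact_force: [-0.7, -0.6, -0.1]
finger_gap: 0.0272
```

```bash
python3 -c "
from h import *
plan((.4662,.2422,.2835))"
```

```text
t 30.3 pos [0.4659 0.2428 0.2837] gap 0.0272 F [-0.7 -0.6 -0.1]
 delta cm (goal axes) [ 0.02 -0.04  0.06] dist cm 0.1  turn [ 0.18 -0.    0.01]
```

Emit:
{"api": "jog_arm", "payload": {
  "deltas": "-1 0 0 0 0 0 2.2; -2 0 0 0 0 0 2.2; -2.5 0 0 0 0 0 2.2; -2.5 0 0 0 0 0 2.2; 0 0 0 0 0 0 2.2"
}}

```text
clock: 30.8
eef_pos: [0.467, 0.2433, 0.3677]
tool_rot: [49.8, 89.6, 19.0]
contact_force: [1.4, -0.4, -2.8]
finger_gap: 0.0275
```

```bash
python3 -c "
from h import *
plan((.5984,-.0943,.365))"
```

```text
t 30.8 pos [0.467  0.2433 0.3677] gap 0.0275 F [ 1.4 -0.4 -2.8]
 delta cm (goal axes) [  0.27 -22.17  28.65] dist cm 36.2  turn [ 0.19  0.25 -0.3 ]
```

Emit:
{"api": "jog_arm", "payload": {
  "deltas": "0 -2 2.6 0 0 0 2.2; 0 -2.6 3.4 0 0 0 2.2; 0 -2.6 3.4 0 0 0 2.2; 0 -2.6 3.4 0 0 0 2.2; 0 -2.6 3.4 0 0 0 2.2"
}}

```text
clock: 31.3
eef_pos: [0.5413, 0.0518, 0.3619]
tool_rot: [-154.9, 89.9, 174.3]
contact_force: [1.0, 0.1, -5.5]
finger_gap: 0.0273
```

Emit:
{"api": "jog_arm", "payload": {
  "deltas": "0 -2.6 3.4 0 0 0 2.2; 0 -2.6 3.4 0 0 0 2.2; 0 -2.4 3.1 0 0 0 2.2; 0 -2.1 2.6 0 0 0 2.2; 0 0 0 0 0 0 2.2"
}}

```text
clock: 31.8
eef_pos: [0.5996, -0.0981, 0.3617]
tool_rot: [-102.6, 89.9, -133.7]
contact_force: [1.0, 0.3, -4.7]
finger_gap: 0.0272
```

Emit:
{"api": "jog_arm", "payload": {
  "deltas": "1.5 0 0 0 0 0 2.2; 1.5 0 0 0 0 0 2.2; 0 0 0 0 0 0 2.2; 0 0 0 0 0 0 2.2; 0 0 0 0 0 0 2.2"
}}

```text
clock: 32.3
eef_pos: [0.5993, -0.0933, 0.334]
tool_rot: [17.3, 90.0, -13.4]
contact_force: [0.4, 0.3, -4.2]
finger_gap: 0.0273
```

```bash
python3 -c "
from h import *
plan((.5984,-.0943,.2847))"
```

```text
t 32.3 pos [ 0.5993 -0.0933  0.334 ] gap 0.0273 F [ 0.4  0.3 -4.2]
 delta cm (goal axes) [ 4.93 -0.13 -0.02] dist cm 4.9  turn [ 0.24  0.03 -0.01]
```

Emit:
{"api": "jog_arm", "payload": {
  "deltas": "1.5 -0.1 0 0 0 0 2.2; 1.7 0 0 0 0 0 2.2; 1 0 0 0 0 0 2.2; 0.3 0 0 0 0 0 2.2; 0 0 0 0 0 0 2.2"
}}

```text
clock: 32.8
eef_pos: [0.5985, -0.0948, 0.2881]
tool_rot: [-166.0, 89.9, 163.1]
contact_force: [0.6, -0.5, -4.4]
finger_gap: 0.0272
```

Emit:
{"api": "jog_arm", "payload": {
  "deltas": "0.1 0 0 0 0 0 2.2; 0 0 0 0 0 0 2.2; 0 0 0 0 0 0 2.2; 0 0 0 0 0 0 2.2; 0 0 0 0 0 0 2.2"
}}

```text
clock: 33.3
eef_pos: [0.5987, -0.0948, 0.288]
tool_rot: [10.9, 90.0, -19.9]
contact_force: [0.4, 0.8, -4.7]
finger_gap: 0.027
```

Emit:
{"api": "jog_arm", "payload": {
  "deltas": "0.2 0 0 0 0 0 2.2; 0 0 0 0 0 0 2.2; 0.1 0 0 0 0 0 2.2; 0 0 0 0 0 0 2.2; 0 0 0 0 0 0 2.2"
}}

```text
clock: 33.8
eef_pos: [0.5987, -0.0949, 0.2849]
tool_rot: [9.1, 90.0, -21.7]
contact_force: [0.5, -0.1, -2.6]
finger_gap: 0.0272
```

Emit:
{"api": "jog_arm", "payload": {
  "deltas": "0.1 0 0 0 0 0 2.2; 0 0 0 0 0 0 2.2; 0 0 0 0 0 0 2.2; 0 0 0 0 0 0 2.2; 0 0 0 0 0 0 2.2"
}}

```text
clock: 34.3
eef_pos: [0.599, -0.095, 0.285]
tool_rot: [9.3, 89.9, -21.5]
contact_force: [-2.7, 1.1, 4.8]
finger_gap: 0.0271
```

Emit:
{"api": "jog_arm", "payload": {
  "deltas": "0 0 0 0 0 0 3.5; 0 0 0 0 0 0 4.5; 0 0 0 0 0 0 5.5; 0 0 0 0 0 0 7; 0 0 0 0 0 0 8.7"
}}

```text
clock: 34.8
eef_pos: [0.5986, -0.0948, 0.2835]
tool_rot: [-171.9, 90.0, 157.3]
contact_force: [0.2, 0.8, -0.3]
finger_gap: 0.0593
```

Emit:
{"api": "jog_arm", "payload": {
  "deltas": "0 0 0 0 0 0 8.7; 0 0 0 0 0 0 8.7; 0 0 0 0 0 0 8.7; 0 0 0 0 0 0 8.7; -1 0 0 0 0 0 8.7"
}}

```text
clock: 35.3
eef_pos: [0.598, -0.0947, 0.2925]
tool_rot: [-164.8, 89.8, 164.4]
contact_force: [0.1, 0.2, 1.0]
finger_gap: 0.0863
```

Emit:
{"api": "jog_arm", "payload": {
  "deltas": "-2 0 0 0 0 0 8.7; -3 0 0 0 0 0 8.7; -3 0 0 0 0 0 8.7; -1 0 0 0 0 0 8.7; 0 0 0 0 0 0 8.7"
}}

```text
clock: 35.8
eef_pos: [0.5992, -0.095, 0.3863]
tool_rot: [14.5, 89.7, -16.3]
contact_force: [-0.4, 0.1, -0.7]
finger_gap: 0.0867
```

```bash
python3 -c "
from h import *
plan((.5556,.2575,.38))"
```

```text
t 35.8 pos [ 0.5992 -0.095   0.3863] gap 0.0867 F [-0.4  0.1 -0.7]
 delta cm (goal axes) [  0.63  27.97 -21.89] dist cm 35.5  turn [ 0.18  0.26 -0.07]
```

Emit:
{"api": "jog_arm", "payload": {
  "deltas": "0 3 -2.3 0 0 0 8.7; 0 3.8 -3 0 0 0 8.7; 0 3.8 -3 0 0 0 8.7; 0 3.8 -3 0 0 0 8.7; 0 3.8 -3 0 0 0 8.7"
}}

```text
clock: 36.3
eef_pos: [0.568, 0.1363, 0.3815]
tool_rot: [-143.7, 89.8, -174.5]
contact_force: [0.6, -0.3, 0.5]
finger_gap: 0.087
```

Emit:
{"api": "jog_arm", "payload": {
  "deltas": "0 3.8 -3 0 0 0 8.7; 0 3.6 -2.8 0 0 0 8.7; 0 2.3 -1.7 0 0 0 8.7; 0 0 0 0 0 0 8.7; 0 0 0 0 0 0 8.7"
}}

```text
clock: 36.8
eef_pos: [0.5537, 0.2568, 0.3817]
tool_rot: [-122.0, 89.8, -152.7]
contact_force: [-0.5, -0.7, -0.1]
finger_gap: 0.0871
```

Emit:
{"api": "jog_arm", "payload": {
  "deltas": "2 0 0 0 0 0 8.7; 1.5 0 0 0 0 0 8.7; 0 0 0 0 0 0 8.7; 0 0 0 0 0 0 8.7; 0 0 0 0 0 0 8.7"
}}

```text
clock: 37.3
eef_pos: [0.5548, 0.256, 0.3494]
tool_rot: [45.7, 89.9, 14.9]
contact_force: [0.9, -0.4, -0.1]
finger_gap: 0.0867
```

```bash
python3 -c "
from h import *
plan((.5556,.2575,.268))
get('scene','s7.png')"
```

```text
t 37.3 pos [0.5548 0.256  0.3494] gap 0.0867 F [ 0.9 -0.4 -0.1]
 delta cm (goal axes) [ 8.14  0.17 -0.01] dist cm 8.1  turn [ 0.13  0.04 -0.04]
```

View pics/s7.png

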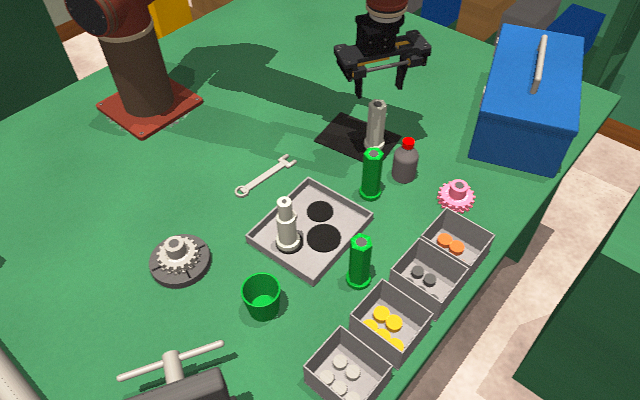

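The spindle is back on its pad at (288,225), the same pixel as at the start. The gripper is over the coupling.

Emit:
{"api": "jog_arm", "payload": {
  "deltas": "2.4 0.2 0 0 0 0 8.7; 2.8 0 0 0 0 0 8.7; 2.1 0 0 0 0 0 8.7; 0.7 0 0 0 0 0 8.7; 0 0 0 0 0 0 8.7"
}}

```text
clock: 37.85
eef_pos: [0.5552, 0.2581, 0.2682]
tool_rot: [-131.4, 89.9, -162.2]
contact_force: [-0.4, -0.3, 0.8]
finger_gap: 0.0868
```

Emit:
{"api": "jog_arm", "payload": {
  "deltas": "0 0 0 0 0 0 5.5; 0 0 0 0 0 0 4.5; 0 0 0 0 0 0 3; 0 0 0 0 0 0 3; 0 0 0 0 0 0 3"
}}

```text
clock: 38.35
eef_pos: [0.5555, 0.2582, 0.2692]
tool_rot: [47.6, 90.0, 16.8]
contact_force: [0.2, 0.1, 0.6]
finger_gap: 0.0548
```

Emit:
{"api": "jog_arm", "payload": {
  "deltas": "0 0 0 0 0 0 3; 0 0 0 0 0 0 3; 0 0 0 0 0 0 3; 0 0 0 0 0 0 3; 0 0 0 0 0 0 3"
}}

```text
clock: 38.85
eef_pos: [0.5554, 0.2581, 0.2687]
tool_rot: [-121.4, 90.0, -152.2]
contact_force: [-0.7, -0.9, 0.1]
finger_gap: 0.0359
```

```bash
python3 -c "
from h import *
plan((.5556,.2575,.268))"
```

```text
t 38.9 pos [0.5554 0.2581 0.2687] gap 0.0359 F [-0.7 -0.9  0.1]
 delta cm (goal axes) [ 0.07 -0.04  0.05] dist cm 0.1  turn [ 0.18 -0.01  0.01]
```

Emit:
{"api": "jog_arm", "payload": {
  "deltas": "-1 0 0 0 0 0 3; -2 0 0 0 0 0 3; -2.5 0 0 0 0 0 3; -2.5 0 0 0 0 0 3; 0 0 0 0 0 0 3"
}}

```text
clock: 39.35
eef_pos: [0.5566, 0.2586, 0.3532]
tool_rot: [48.9, 89.6, 18.1]
contact_force: [0.6, 0.9, -3.1]
finger_gap: 0.0356
```

```bash
python3 -c "
from h import *
plan((.5936,.0089,.35))"
```

```text
t 39.4 pos [0.5566 0.2586 0.3532] gap 0.0356 F [ 0.6  0.9 -3.1]
 delta cm (goal axes) [  0.32 -19.5   16.03] dist cm 25.2  turn [ 0.18  0.27 -0.31]
```

Emit:
{"api": "jog_arm", "payload": {
  "deltas": "0 -2.5 2.1 0 0 0 3; 0 -3.3 2.7 0 0 0 3; 0 -3.4 2.8 0 0 0 3; 0 -3.4 2.8 0 0 0 3; 0 -3 2.5 0 0 0 3"
}}

```text
clock: 39.85
eef_pos: [0.5857, 0.0562, 0.347]
tool_rot: [-144.6, 89.9, -175.5]
contact_force: [1.0, 0.1, -4.8]
finger_gap: 0.036
```

Emit:
{"api": "jog_arm", "payload": {
  "deltas": "0 -2.3 1.9 0 0 0 3; 0 -1.5 1.2 0 0 0 3; 0 0 0 0 0 0 3; 0 0 0 0 0 0 3; 0 0 0 0 0 0 3"
}}

```text
clock: 40.35
eef_pos: [0.593, 0.0104, 0.3478]
tool_rot: [-173.1, 89.9, 156.1]
contact_force: [0.1, 0.8, -3.0]
finger_gap: 0.0357
```

Emit:
{"api": "jog_arm", "payload": {
  "deltas": "1.5 0 0 0 0 0 3; 1.5 0 0 0 0 0 3; 0 0 0 0 0 0 3; 0 0 0 0 0 0 3; 0 0 0 0 0 0 3"
}}

```text
clock: 40.85
eef_pos: [0.5936, 0.0097, 0.3189]
tool_rot: [23.2, 90.0, -7.6]
contact_force: [0.6, 0.5, -3.3]
finger_gap: 0.0358
```

```bash
python3 -c "
from h import *
plan((.5936,.0089,.27))"
```

```text
t 40.9 pos [0.5936 0.0097 0.3189] gap 0.0358 F [ 0.6  0.5 -3.3]
 delta cm (goal axes) [ 4.89 -0.07  0.05] dist cm 4.9  turn [ 0.2   0.02 -0.01]
```

Emit:
{"api": "jog_arm", "payload": {
  "deltas": "1.5 -0.1 0 0 0 0 3; 1.7 0 0 0 0 0 3; 1 0 0 0 0 0 3; 0.3 0 0 0 0 0 3; 0 0 0 0 0 0 3"
}}

```text
clock: 41.35
eef_pos: [0.5927, 0.0087, 0.273]
tool_rot: [-155.8, 89.9, 173.4]
contact_force: [0.2, 1.2, -4.6]
finger_gap: 0.0357
```

Emit:
{"api": "jog_arm", "payload": {
  "deltas": "0.1 0 0 0 0 0 3; 0 0 0 0 0 0 3; 0.1 0 0 0 0 0 3; 0 0 0 0 0 0 3; 0 0 0 0 0 0 3"
}}

```text
clock: 41.85
eef_pos: [0.593, 0.0087, 0.272]
tool_rot: [21.7, 90.0, -9.1]
contact_force: [-1.1, -0.0, -4.5]
finger_gap: 0.0359
```

Emit:
{"api": "jog_arm", "payload": {
  "deltas": "0.1 0 0 0 0 0 3; 0 0 0 0 0 0 3; 0 0 0 0 0 0 3; 0 0 0 0 0 0 3; 0 0 0 0 0 0 3"
}}

```text
clock: 42.35
eef_pos: [0.5929, 0.0087, 0.2708]
tool_rot: [49.7, 90.0, 18.9]
contact_force: [-0.7, -0.0, -3.3]
finger_gap: 0.0361
```

Emit:
{"api": "jog_arm", "payload": {
  "deltas": "0.1 0 0 0 0 0 3; 0 0 0 0 0 0 3; 0 0 0 0 0 0 3; 0 0 0 0 0 0 3; 0 0 0 0 0 0 3"
}}

```text
clock: 42.85
eef_pos: [0.5929, 0.0087, 0.2697]
tool_rot: [-124.7, 90.0, -155.5]
contact_force: [0.5, -0.6, -3.3]
finger_gap: 0.0363
```

Emit:
{"api": "jog_arm", "payload": {
  "deltas": "0.1 0 0 0 0 0 3; 0 0 0 0 0 0 3; 0 0 0 0 0 0 3; 0 0 0 0 0 0 3; 0 0 0 0 0 0 3"
}}

```text
clock: 43.35
eef_pos: [0.593, 0.0087, 0.2697]
tool_rot: [12.0, 90.0, -18.8]
contact_force: [-2.8, 0.2, 6.1]
finger_gap: 0.0359
```

Seated. Releasing and backing off.

Emit:
{"api": "jog_arm", "payload": {
  "deltas": "0 0 0 0 0 0 4; 0 0 0 0 0 0 5; 0 0 0 0 0 0 6; 0 0 0 0 0 0 7.5; 0 0 0 0 0 0 8.7"
}}

```text
clock: 43.85
eef_pos: [0.5929, 0.0087, 0.2686]
tool_rot: [18.1, 90.0, -12.7]
contact_force: [-0.0, -0.2, 0.6]
finger_gap: 0.064
```

Emit:
{"api": "jog_arm", "payload": {
  "deltas": "0 0 0 0 0 0 8.7; 0 0 0 0 0 0 8.7; 0 0 0 0 0 0 8.7; 0 0 0 0 0 0 8.7; -1 0 0 0 0 0 8.7"
}}

```text
clock: 44.35
eef_pos: [0.5922, 0.0088, 0.2775]
tool_rot: [-156.3, 89.8, 172.9]
contact_force: [-0.6, -0.6, -0.1]
finger_gap: 0.0869
```

Emit:
{"api": "jog_arm", "payload": {
  "deltas": "-2 0 0 0 0 0 8.7; -3 0 0 0 0 0 8.7; -4 0 0 0 0 0 8.7; -4 0 0 0 0 0 8.7; -2 0 0 0 0 0 8.7"
}}

```text
clock: 44.85
eef_pos: [0.5934, 0.0087, 0.4343]
tool_rot: [24.2, 89.6, -6.6]
contact_force: [0.3, 0.1, -0.4]
finger_gap: 0.0873
```

Emit:
{"api": "jog_arm", "payload": {
  "deltas": "0 2.5 -2.5 0 0 0 8.7; 0 3 -3 0 0 0 8.7; 0 3 -3 0 0 0 8.7; 0 3 -3 0 0 0 8.7; 0 3 -3 0 0 0 8.7"
}}

```text
clock: 45.35
eef_pos: [0.542, 0.209, 0.4299]
tool_rot: [44.2, 89.9, 13.4]
contact_force: [0.9, -0.2, 0.3]
finger_gap: 0.0874
```

Emit:
{"api": "jog_arm", "payload": {
  "deltas": "0 2 -2 0 0 0 8.7; 0 1 -1 0 0 0 8.7; 0 0 0 0 0 0 8.7; 0 0 0 0 0 0 8.7; 0 0 0 0 0 0 8.7"
}}

```text
clock: 45.85
eef_pos: [0.5328, 0.2473, 0.4288]
tool_rot: [-44.0, 90.0, -74.9]
contact_force: [0.4, 0.0, -0.6]
finger_gap: 0.0867
```

```bash
python3 - <<'E'
from h import *
np.set_printoptions(precision=4,suppress=True)
print(manip.get_obs()["clock"])
for n,off in(("top",0),("scene",1)):
    d,W=get(n,n+"9.png"); B=np.load(n+"0.npy").reshape(-1,3); W=W.reshape(-1,3)
    print(n)
    def f(W,c,r,z0,z1):
        p=W[(np.hypot(W[:,0]-c[0],W[:,1]-c[1])<r)&(W[:,2]>z0)&(W[:,2]<z1)]
        return (len(p),p.mean(0),np.array(cv2.minEnclosingCircle(p[:,:2].astype(np.float32))[0])) if len(p)>3 else len(p)
    for k,c,r,z0,z1 in[("spin",(.599,-.094),.024,.128,.145),("coup",(.596,.009),.028,.123,.14),("bearing",(.545,-.045),.03,.012,.022),("pot",(.68,-.25),.06,.06,.08),("oil",(.665,.22),.03,.10,.12)]:
        print(k,f(B,c,r,z0,z1),f(W,c,r,z0,z1))
    print("hub",f(W,(.467,-.269),.03,.06,.08)); print("plate",f(B,(.467,-.27),.075,.014,.026))
E
```

```text
45.85
top
spin (198, array([ 0.5972, -0.0941,  0.1368]), array([ 0.5979, -0.0945])) (197, array([ 0.5968, -0.0942,  0.1367]), array([ 0.5971, -0.0943]))
coup (363, array([0.593 , 0.0083, 0.132 ]), array([0.5933, 0.0083])) (362, array([0.593 , 0.0078, 0.1321]), array([0.5935, 0.0082]))
bearing (202, array([ 0.5516, -0.0453,  0.0159]), array([ 0.545 , -0.0495])) (208, array([ 0.5513, -0.0454,  0.0157]), array([ 0.5425, -0.0449]))
pot (343, array([ 0.6667, -0.2358,  0.0687]), array([ 0.6644, -0.2328])) (341, array([ 0.6668, -0.236 ,  0.0689]), array([ 0.6643, -0.2333]))
oil (168, array([0.6667, 0.2195, 0.1103]), array([0.6678, 0.2205])) (170, array([0.6665, 0.2195, 0.1105]), array([0.6675, 0.2208]))
hub (358, array([ 0.4663, -0.2686,  0.0704]), array([ 0.4659, -0.2695]))
plate (3016, array([ 0.4646, -0.2689,  0.0208]), array([ 0.4654, -0.2696]))
scene
spin (157, array([ 0.6028, -0.0953,  0.1349]), array([ 0.6013, -0.0924])) (159, array([ 0.6021, -0.0951,  0.1349]), array([ 0.6006, -0.0922]))
coup (256, array([0.5985, 0.0076, 0.1303]), array([0.598 , 0.0095])) (258, array([0.5985, 0.0071, 0.1304]), array([0.5961, 0.0096]))
bearing (34, array([ 0.543 , -0.0495,  0.0165]), array([ 0.5483, -0.0513])) (37, array([ 0.5422, -0.0496,  0.0161]), array([ 0.5496, -0.0522]))
pot (425, array([ 0.6661, -0.2312,  0.0674]), array([ 0.6678, -0.2314])) (430, array([ 0.6664, -0.2312,  0.0675]), array([ 0.6665, -0.2317]))
oil (117, array([0.6722, 0.2192, 0.108 ]), array([0.6697, 0.2222])) (111, array([0.6723, 0.2197, 0.1081]), array([0.6708, 0.2216]))
hub (296, array([ 0.4722, -0.2701,  0.069 ]), array([ 0.4698, -0.2688]))
plate (2425, array([ 0.4713, -0.2708,  0.0198]), array([ 0.4683, -0.2697]))
```

View pics/top9.png

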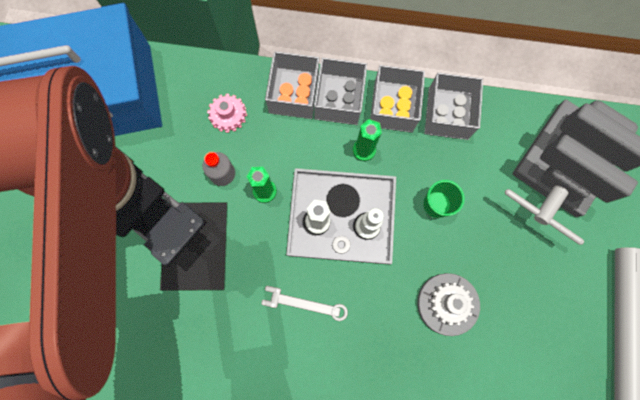

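View pics/scene9.png

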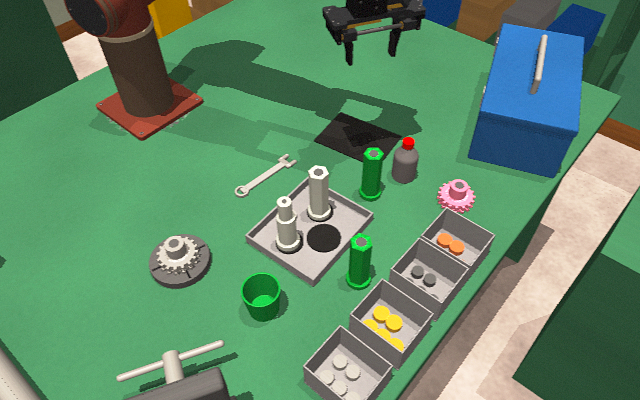

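Both views show the coupling at (317,215) and the spindle at (371,222) in the top view, back where they started to within about 1 mm. The sprocket is centred on the plate at (450,304), the bystanders haven't moved, and the gripper is clear of everything. Handing in.

```bash
python3 -c "
from bench import manip
print(manip.close_job())"
```

```text
the job is handed in; nothing more can be done
None
```

The job is done and handed in at about 46 s of the 128 s allowed. The coupling and then the spindle went upright onto the mat. The sprocket went hub up onto the fitting plate, and then both parts went back onto their own pads.

**Final checks (top and scene cameras, before against after):**
- **Sprocket:** its hub is within about 1 mm of the plate centre in the top view and about 2 mm in the scene view. The hub top is at about 70 mm, so it lies flat on the plate.
- **Spindle and coupling:** both stand upright in the tray. The spindle is within about 1 mm of its start. The coupling is within 1 mm in the top view and 2 mm in the scene view.
- **Bystanders:** the pot and the oil bottle moved 1.5 mm or less, which is measurement noise. The bearing's mean point moved less than 1 mm. Its fitted circle jumped about 5 mm in the top view, which I put down to the poor fit of a thin ring. I only compared the wrench by eye; it looks unmoved.
- **Robot:** the gripper is open and clear of everything, with no contact force showing.

**Disagreement:** the scene camera reads about 3–4 mm further in x than the top and wrist cameras. I relied on the top and wrist cameras, which agreed to about 1 mm, and no check failed.

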